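# Tilt the template out of its bin and seat it in the checking bed

## Task

Get the metal template out of the deep narrow bin: its inner end is caught below the bin's lip, so lift it by the raised bar at its free end and let it tilt until it comes clear. Lay it flat on the open bench top, bar side up, and let go; then take it again by its two long sides and put it in the checking bed, bar end first under the bridge, up against the end stop, so that it lies flat and straight and keeps the sensing pin pressed down. Let go of it there, and leave the roll of masking tape and the sanding block where they are.

Things in the scene. Friction and masses are not known exactly. Their poses are not given: they have to be found in the camera images.
- bin: Fixed plywood bin, outside 224 x 86 x 75 mm (x, y, z), inside 210 x 72 mm, floor 10 mm thick. Origin: centre of its underside. The template lies on the floor, axes parallel to the bin's, its plain end under the lip at the -x end, its bar towards the open +x end: about 40 mm free between bar and +x wall, 6 mm beside the plate.
- bin_lip (a point): Middle of the free edge of the bin's lip, on top: a fixed wooden cover 6 mm thick (underside 69 mm above the bench) that closes the bin's top from the -x wall to here (55 mm). From here to the +x wall (155 mm) the top is open.
- template_mid (a point): Centre of the template's plate, half-way up. Loose aluminium plate 140 x 60 x 8 mm (x, y, z; z up when the bar is up), 0.24 to 0.39 kg with its bar; centre of mass about 10 mm from here towards the bar. At its +x end two round arms, 48 mm apart, carry the cross bar. Overall 167 mm long, 33 mm high.
- template_bar (a point): Middle of the template's round cross bar, 10 mm thick, along the template's y, 40 mm free between the arms. It lies 92 mm from the plate's centre along the template's +x, 28 mm above the plate's underside and 22 mm beyond the plate's end, with nothing below it. Gripped lightly (about 10 N) across the bar, the template swings about it by its own weight.
- bed: Fixed checking bed. Origin: below the centre of the template's place, on the bench. A dark steel rail 44 mm wide (y), from x = -85 to +115 mm, its top 16 mm above the bench: narrower than the template, which overhangs it by 8 mm each side, so its long sides can be held.
- bed_bridge (a point): Middle of the top of the bed's grey bridge, 83 mm from the bed's origin along its +x, 81 mm above the bench. It spans x = 51 to 115 mm: two upright cheeks, 68 mm apart inside, 8 mm thick, and a roof with its underside 74 mm above the bench. Below it an end stop, 28 mm wide and 11 mm above the rail, has its face at x = 72 mm; the template's bar passes over it.
- bed_seat (a point): Where the template's plate centre (template_mid) lies when fully home: 20 mm above the bench, over the bed's origin, axes parallel to the bed's, the template's +x (bar end) along the bed's +x (below the bridge). The plate's end is then 2 mm from the end stop, 4 mm from each cheek.
- pin_top (a point): Tip of the brass sensing pin, 10 mm thick, upright in the rail, 52 mm from the bed's origin along its +x, under the bridge. Released it stands 5 mm above the rail, so the template must be carried in above it and then lowered.
- pin (a joint): How far the sensing pin is pressed (m): 0 released, 0.005 level with the rail. A weak spring (0.6 N at most) raises it; the template's weight alone keeps it down.
- clear_bench (a point): Middle of a stretch of bench top between bin and robot that is always clear, 180 mm (x) by 200 mm (y), level: good for laying the template down (any clear spot will do). Elsewhere two ink knives lie fixed on the bench: one in front of the bed, one in front of the bin.
- tape: Roll of masking tape lying flat, 96 mm across, 25 mm high; origin under its centre. To be left alone.
- sanding: Brown cork sanding block 42 x 72 x 30 mm; origin under its centre. To be left alone.
There are look-alikes about, which are no part of the job. There is more than one size of the bed; the job needs the larger.

How it is judged:
On the way:
1. the template lies flat on the bench top, bar side up, out of the bin, and is let go (height (world z) of template_mid below 0.009 m and angle between template_mid's own z axis and vertical below 0.1 rad and contact force between template and the fingers below 0.1 N), for 0.2 s.
At the end, for the whole second after the job is handed in: Template flat (0.06 rad, 3 mm in height), bar up, in the bed with its bar end under the bridge, centre at most 10 mm short of home and 6 mm aside, straight within 0.12 rad, at rest, released; pin pressed at least 3.5 of 5 mm (x of template_mid in the frame of bed_seat between -0.01 and 0.006 m and y of template_mid in the frame of bed_seat between -0.006 and 0.006 m and z of template_mid in the frame of bed_seat between -0.003 and 0.003 m and x of template_bar in the frame of bed_seat above 0.06 m and angle between the x axis of template_mid and the x axis of bed_seat, either way round below 0.12 rad and angle between template_mid's own z axis and vertical below 0.06 rad and value of joint pin above 0.0035 m and linear speed of template below 0.01 m/s and contact force between template and the fingers below 0.1 N); the robot touches nothing.
It fails at once if the masking tape or the sanding block is moved by more than 30 mm (distance of any of tape, sanding from where it was at the start of the episode above 0.03 m).
It also fails if it takes over 70 s, if anything falls off the work surface, if the arm or the gripper's body presses on something with over 40 N, if the wrist force passes 120 N, or if a joint passes its speed limit or range.

## Robot

A 7-joint arm with a two-finger parallel gripper is mounted at the origin on a cart in front of the work surface, level with it; the furniture and walls round the work are solid. World frame = base frame: x ahead of the robot, y to its left, z up, the work surface at z = 0. Lengths are in m, angles in rad, forces in N, time in s.
With the tool pointing down it reaches from about 0.425 to 0.875 m from the base axis. Payload 8.4 kg.
Tool frame: the origin (TCP) lies midway between the tips of the shut fingers; the grasp point (between the pads) lies 19 mm behind it; y points along the fingers, z is the direction in which the jaws open and shut, and the axes are right-handed (so a half turn about y gives the same grasp; the last joint's range is limited). The gripper opens to 87 mm and grips with 3 to 60 N. Pads are 19 mm wide; open, the fingers measure 117 mm over their backs; the gripper's body (75 mm by 190 mm) begins 51 mm behind the grasp point.
Start: joints at [1.035, 0.333, 0.04, 1.465, -0.013, 1.343, -0.059], TCP at [0.275, -0.589, 0.223] pointing down, gripper open.
Joint ranges: [-2.58, 2.58], [-0.38, 2.09], [-1.3, 1.39], [0.25, 2.4], [-1.5, 4.64], [0.08, 2.09], [-2.65, 2.65]. Speed limits (rad/s): [2.22, 2.22, 2.79, 2.79, 3.14, 3.14, 3.14].

## Interface

Orientations are given as a rotation vector (axis times angle).
In Python, from workcell import bot gives the robot as it stands. The module is installed in compiled form; this text tells all that it offers.
- The arm moves only by the tool play_rows, never from a script. Its argument "plan" is a list of rows, each an object with "hand": the opening, from 0 (shut) to 1 (fully open); "xyz": the shift along the tool's x, y, z in units of 25 mm (1.0 is 25 mm), a list of three; "turn": the turn about the tool's y in units of 6 degrees (1.0 is 6 degrees). In form: [{"hand": hand, "xyz": [x, y, z], "turn": turn}, ...]. A call has 1 to 5 rows; each row shifts and turns the commanded pose from where the row before left it, along the tool's axes as they then stand; what a row does not reach is not made up. A row lasts 1/12 s, in which the tool goes at most 41.7 mm and 7.16 degrees, less where a joint would pass 70% of its speed; a pose out of reach is approached as far as the arm can. A call is refused whole if a number of a shift passes 1 or a number of a turn 1, either way. A call with a gripper value outside its range is refused whole. The fingers move at their own pace and stop on an object; "force" is the grip in N (left out, the last holds). Time passes only in rows, so rows that do not move let the fingers close. It gives the time, the measured TCP pose, the force and the opening at its end, in the units of the state.
- bot.get_state(): the state, without advancing time (a new reading comes with each control period).
- bot.snapshot(name): name is "side" or "top" or "wrist"; returns (picture, depth): 480x640x3 uint8, red, green, blue; 480x640 float32, m along the optical axis (not along the pixel's ray), 0 where there is no reading.
- bot.camera_model(name): a dict with "fx", "fy", "cx", "cy" (pixels), "rvec" (rotation vector, rad) and "tvec" (3), from world to camera coordinates, as OpenCV has them. Camera axes: x right, y down, z forward; pixel columns grow to the right and rows downward; lengths in m; the calibration is good to about 2 mm. A picture is of the moment at which its call begins: read the wrist's pose just before it. camera_model takes no time and is no camera call; for the wrist camera it gives the pose at the moment of the call.
- bot.finish_job(): hands the job in, once; it reports no verdict.
Trained networks look in the newest picture that a camera, given by its name, has taken for a name from the list of things; names that differ only in an ending like _2 or _b are one class to them, and where a whole thing is asked for, a point or a joint stands for the part that bears it (a point fixed in the world has none). Each returns a list of dicts, best first, with "p" (0 to 1); they miss things now and then, are a little off and sometimes report something else, mostly with a low value. They report only what shows in the picture. A call takes as long as a camera call. They do not tell look-alikes from the thing itself.
- bot.silhouettes(camera, query): "mask" (480x640 bool, what is visible of it) and "location" ([column, row] in pixels, amid what is visible of it).
The state is a dict: "time_s": time; "qpos": joint angles; "joint_velocities": joint speeds; "joint_torque": joint torques, N m; "ee_pos": TCP position; "tcp_rot": TCP orientation; "force": force on the tool from outside, world axes, zero at the start; "wrist_torque": the same for the moment, N m; "grip_width": finger opening in m.
Only numpy, scipy, OpenCV 4.12 (cv2) and the standard library are available. Lean on these libraries where they do the work, as an engineer would, in place of code of your own. Each camera call takes 0.05 s, during which the arm holds its last target.

## Working session

There is one attempt and no reset: what is moved stays moved. The work goes in short steps, Python scripts to look and compute and a tool call to move; the robot and the scene stay as the last step left them, time stands still between calls to the robot, and variables do not carry over. Pictures are saved under pics/ and viewed, and the job is handed in when it is done.

Besides the shell and the picture viewer there is one more tool, called after ">>>" in YAML: its name, and indented under it one key for each argument. play_rows: Moves the arm, as the interface text tells. Its arguments: {"type":"object","properties":{"plan":{"type":"array","items":{"type":"object","properties":{"hand":{"type":"number"},"xyz":{"type":"array","items":{"type":"number"}},"turn":{"type":"number"}}}},"force":{"type":"number"}},"required":["plan"]}

```bash
mkdir -p pics; ls; python3 - <<'E'
from workcell import bot
import cv2, numpy as np
s=bot.get_state(); print({k:np.round(v,3).tolist() for k,v in s.items()})
for n in ["top","side","wrist"]:
    im,d=bot.snapshot(n); cv2.imwrite(f"pics/{n}0.png",im[:,:,::-1]); np.save(f"{n}0d.npy",d)
    m=bot.camera_model(n); print(n,{k:np.round(v,3).tolist() for k,v in m.items()})
E
```

```text
pics
{'time_s': 0.0, 'qpos': [1.035, 0.334, 0.04, 1.466, -0.013, 1.343, -0.059], 'joint_velocities': [0.0, -0.0, -0.0, 0.0, 0.001, -0.001, -0.0], 'joint_torque': [-0.001, -65.635, 1.336, -40.381, -0.06, 0.044, 0.0], 'ee_pos': [0.275, -0.589, 0.222], 'tcp_rot': [-0.44, 1.981, -1.978], 'force': [-1.226, 0.08, 0.137], 'wrist_torque': [0.006, 0.024, -0.009], 'grip_width': 0.087}
top {'fx': 461.69, 'fy': 461.69, 'cx': 323.815, 'cy': 233.117, 'rvec': [2.193, -2.183, 0.112], 'tvec': [-0.008, 0.617, 1.017]}
side {'fx': 480.745, 'fy': 480.745, 'cx': 326.572, 'cy': 240.766, 'rvec': [2.193, -0.029, 0.041], 'tvec': [-0.611, 0.078, 1.112]}
wrist {'fx': 375.524, 'fy': 375.524, 'cx': 322.973, 'cy': 244.503, 'rvec': [-2.429, 1.548, 0.234], 'tvec': [-0.65, -0.035, 0.391]}
```

View pics/top0.png

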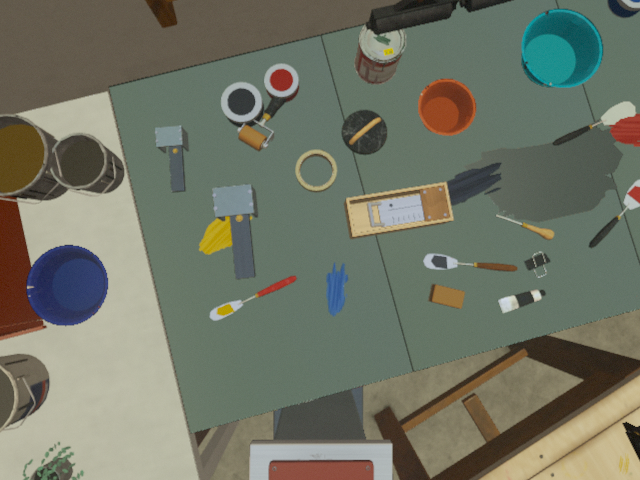

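View pics/side0.png

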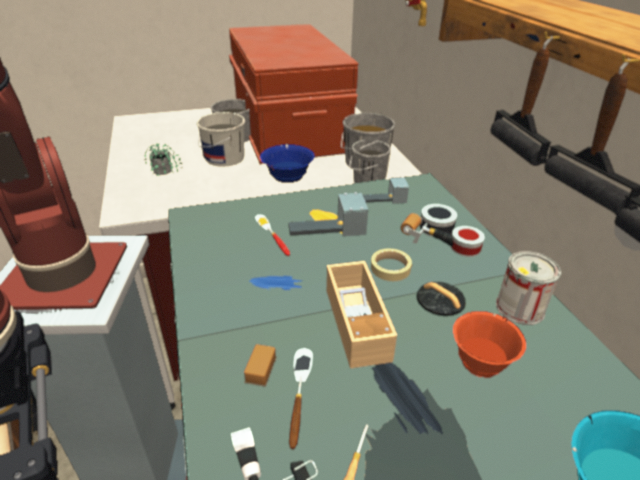

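View pics/wrist0.png

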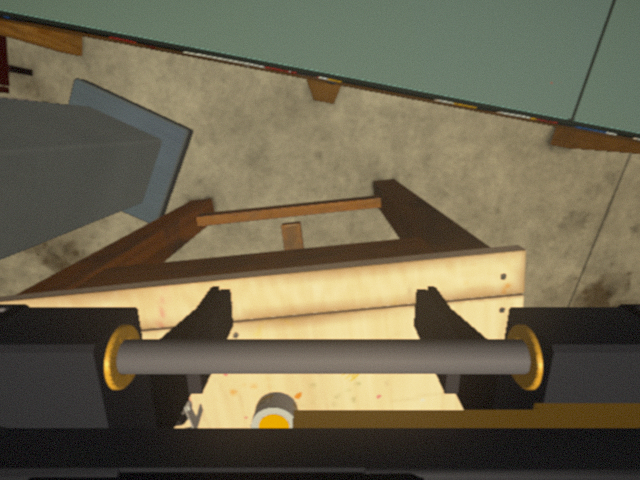

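The top view shows the bin at about (400,210), the large bed at (238,230), the small bed at (172,155), the tape at (316,170) and the sanding block at (448,296). Next I'll measure poses from depth.

```bash
cat > h.py <<'E'
from workcell import bot
import cv2, numpy as np
from scipy.spatial.transform import Rotation as R
def cam(n): 
    m=bot.camera_model(n); return m,R.from_rotvec(m["rvec"]).as_matrix(),np.array(m["tvec"])
def cloud(d,M):
    m,Rm,t=M
    v,u=np.mgrid[0:480,0:640]
    P=np.stack([(u-m["cx"])/m["fx"]*d,(v-m["cy"])/m["fy"]*d,d],-1)
    W=(P-t)@Rm; W[d<=0]=np.nan
    return W
def proj(M,X):
    m,Rm,t=M; c=np.atleast_2d(X)@Rm.T+t
    return np.stack([c[:,0]/c[:,2]*m["fx"]+m["cx"],c[:,1]/c[:,2]*m["fy"]+m["cy"]],-1)
def st():
    s=bot.get_state(); T=R.from_rotvec(s["tcp_rot"]).as_matrix()
    return s,np.array(s["ee_pos"]),T
E
python3 - <<'E'
from h import *
im,d=bot.snapshot("top"); M=cam("top"); W=cloud(d,M)
for p in [(600,460),(320,460),(237,200),(240,260),(170,136),(178,180),(316,155),(448,296),(400,210),(350,235),(450,190),(430,213),(400,212),(375,215)]:
    print(p,np.round(W[p[1],p[0]],4))
for q in ["bin","template_mid","template_bar","bed","bed_bridge","tape","sanding","bed_seat","pin_top","bin_lip"]:
    for r in bot.silhouettes("top",q)[:3]:
        mk=r["mask"]; w=W[mk]; print(q,round(r["p"],2),np.round(r["location"]),mk.sum(),np.round(np.nanmedian(w,0),3), np.round(cv2.minAreaRect(w[~np.isnan(w[:,0])][:,:2].astype(np.float32)),3) if 0 else [np.round(x,3) for x in cv2.minAreaRect(w[~np.isnan(w[:,0])][:,:2].astype(np.float32))])
big=cv2.resize(im[120:320,180:480],None,fx=2.6,fy=2.6,interpolation=cv2.INTER_CUBIC); cv2.imwrite("pics/top1.png",big[:,:,::-1])
E
```

```text
(600, 460) [ 0.0781 -0.6793 -0.0833]
(320, 460) [0.1146 0.0005 0.0031]
(237, 200) [0.6832 0.1818 0.0799]
(240, 260) [0.5563 0.1834 0.0159]
(170, 136) [0.8296 0.3371 0.0547]
(178, 180) [0.7395 0.3297 0.0107]
(316, 155) [0.8006 0.0128 0.0109]
(448, 296) [ 0.4774 -0.284   0.0293]
(400, 210) [ 0.6727 -0.1811  0.0139]
(350, 235) [ 0.6124 -0.064   0.0387]
(450, 190) [ 0.7223 -0.3015  0.0011]
(430, 213) [ 0.6588 -0.236   0.0711]
(400, 212) [ 0.6678 -0.1808  0.0155]
(375, 215) [ 0.6612 -0.1238  0.0104]
bin 0.86 [395. 198.] 3083 [ 0.669 -0.171  0.071] [array([ 0.674, -0.178]), array([0.098, 0.25 ]), np.float64(9.768)]
bin 0.4 [240. 218.] 2539 [0.653 0.183 0.02 ] [array([0.624, 0.184]), array([0.217, 0.084]), np.float64(7.497)]
template_mid 0.73 [240. 218.] 2526 [0.652 0.183 0.019] [array([0.615, 0.184]), array([0.199, 0.084]), np.float64(6.48)]
template_mid 0.61 [398. 212.] 1301 [ 0.67  -0.174  0.017] [array([ 0.669, -0.168]), array([0.062, 0.128]), np.float64(9.868)]
template_mid 0.55 [450. 294.] 646 [ 0.477 -0.279  0.028] [array([ 0.475, -0.288]), array([0.082, 0.043]), np.float64(77.49)]
t
[... 614 characters left out ...]
[449. 296.] 612 [ 0.477 -0.28   0.029] [array([ 0.476, -0.288]), array([0.082, 0.042]), np.float64(78.029)]
sanding 0.16 [396. 199.] 3186 [ 0.669 -0.168  0.071] [array([ 0.674, -0.178]), array([0.101, 0.249]), np.float64(10.032)]
bed_seat 0.61 [175. 151.] 1370 [0.81  0.335 0.013] [array([0.791, 0.346]), array([0.16 , 0.077]), np.float64(5.475)]
bed_seat 0.58 [240. 220.] 2656 [0.653 0.183 0.019] [array([0.622, 0.194]), array([0.219, 0.102]), np.float64(5.676)]
pin_top 0.57 [240. 219.] 2569 [0.653 0.182 0.02 ] [array([0.615, 0.192]), array([0.202, 0.1  ]), np.float64(6.951)]
bin_lip 0.58 [399. 194.] 2894 [ 0.669 -0.173  0.072] [array([ 0.674, -0.177]), array([0.097, 0.248]), np.float64(9.694)]
```

View pics/top1.png

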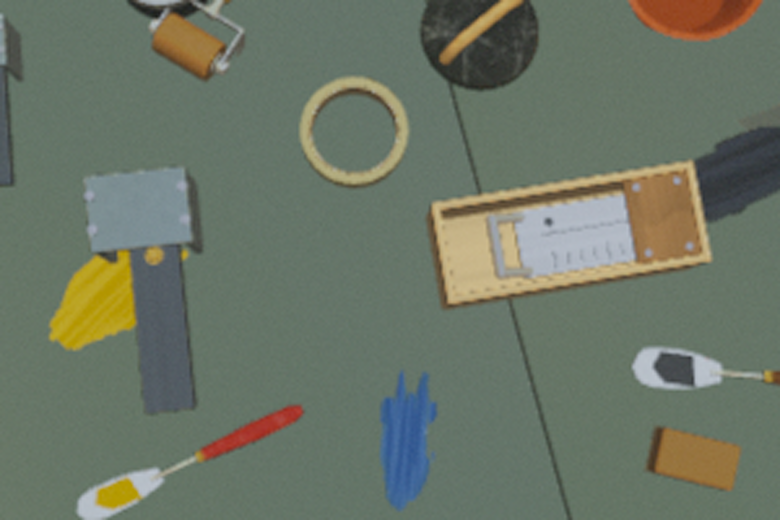

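```bash
python3 - <<'E'
from h import *
im,d=bot.snapshot("top"); M=cam("top"); W=cloud(d,M)
def near(sel,name,zref=None):
    w=W[sel]; r=cv2.minAreaRect(w[:,:2].astype(np.float32)); print(name,sel.sum(),[np.round(x,4) for x in r],"z",np.round(np.percentile(w[:,2],[5,50,95]),4))
    return w
x,y,z=W[...,0],W[...,1],W[...,2]
ok=~np.isnan(z)
bench=ok&(x>.4)&(x<.55)&(y>-.1)&(y<.1); print("bench z",np.percentile(z[bench],[5,50,95]), np.polyfit(y[bench],z[bench],1),np.polyfit(x[bench],z[bench],1))
near(ok&(x>.58)&(x<.78)&(y>-.31)&(y<-.04)&(z>.069)&(z<.085),"binrim")
near(ok&(x>.58)&(x<.78)&(y>.11)&(y<.26)&(z>.073)&(z<.09),"bridge")
near(ok&(x>.48)&(x<.65)&(y>.12)&(y<.26)&(z>.011)&(z<.022),"rail")
r=ok&(x>.48)&(x<.62)&(y>.12)&(y<.26)&(z>.011)&(z<.022)
w=W[r]; 
# centerline
ys=[];
for a in np.arange(.53,.62,.01):
    s=w[(w[:,0]>a)&(w[:,0]<a+.01)]; print(round(a,3),len(s),np.round([s[:,1].min(),s[:,1].max()],4))
near(ok&(x>.55)&(x<.76)&(y>-.24)&(y<-.09)&(z>.026)&(z<.05),"bar?")
near(ok&(x>.55)&(x<.76)&(y>-.24)&(y<-.09)&(z>.014)&(z<.026),"plate")
# lip
m=ok&(x>.65)&(x<.69)&(y>-.27)&(y<-.22)
for v in range(205,220,3): print([ (round(float(y[v,u]),3),round(float(z[v,u]),3)) for u in range(418,432)])
E
```

```text
bench z [-0.00393462 -0.0006384   0.00326889] [ 0.00727797 -0.00034851] [ 0.0080723  -0.00417342]
binrim 1705 [array([ 0.6666, -0.168 ]), array([0.0862, 0.224 ]), np.float64(9.6122)] z [0.0706 0.0737 0.0766]
bridge 1169 [array([0.6824, 0.1921]), array([0.0646, 0.0852]), np.float64(7.0369)] z [0.077 0.08  0.083]
rail 1172 [array([0.5642, 0.1753]), array([0.1891, 0.0635]), np.float64(16.2325)] z [0.012  0.0151 0.0182]
0.53 74 [0.1536 0.1973]
0.54 96 [0.154  0.1973]
0.55 76 [0.1563 0.1994]
0.56 97 [0.1562 0.1995]
0.57 73 [0.1572 0.2002]
0.58 78 [0.1588 0.2025]
0.59 93 [0.1611 0.2027]
0.6 76 [0.1618 0.2054]
0.61 88 [0.1618 0.2053]
bar? 272 [array([ 0.6614, -0.1566]), array([0.0798, 0.1485]), np.float64(9.7238)] z [0.0278 0.0391 0.0473]
plate 1117 [array([ 0.6616, -0.1581]), array([0.0798, 0.1496]), np.float64(9.5553)] z [0.0145 0.0171 0.0211]
[(-0.223, 0.013), (-0.225, 0.016), (-0.227, 0.017), (-0.229, 0.017), (-0.218, 0.075), (-0.22, 0.075), (-0.222, 0.075), (-0.225, 0.073), (-0.227, 0.073), (-0.229, 0.075), (-0.231, 0.074), (-0.233, 0.073), (-0.235, 0.075), (-0.238, 0.071)]
[(-0.222, 0
[... 236 characters left out ...]
0.018), (-0.224, 0.019), (-0.226, 0.02), (-0.228, 0.02), (-0.232, 0.015), (-0.22, 0.074), (-0.223, 0.072), (-0.224, 0.074), (-0.227, 0.072), (-0.229, 0.073), (-0.231, 0.075), (-0.233, 0.074), (-0.236, 0.072), (-0.237, 0.075)]
[(-0.222, 0.017), (-0.224, 0.018), (-0.227, 0.014), (-0.229, 0.016), (-0.231, 0.015), (-0.22, 0.074), (-0.221, 0.077), (-0.224, 0.074), (-0.227, 0.073), (-0.229, 0.075), (-0.231, 0.073), (-0.232, 0.077), (-0.235, 0.074), (-0.238, 0.071)]
[(-0.222, 0.018), (-0.225, 0.014), (-0.226, 0.017), (-0.229, 0.015), (-0.23, 0.02), (-0.234, 0.016), (-0.222, 0.074), (-0.224, 0.075), (-0.227, 0.073), (-0.229, 0.072), (-0.231, 0.072), (-0.233, 0.075), (-0.235, 0.074), (-0.238, 0.071)]
```

```bash
python3 - <<'E'
from h import *
s,p,T=st(); print(np.round(T,3)); print("yaw of tool z",np.degrees(np.arctan2(T[1,2],T[0,2])), s["time_s"])
M=cam("top"); im,d=bot.snapshot("top")
def back(u,v,z):
    m,Rm,t=M; r=np.array([(u-m["cx"])/m["fx"],(v-m["cy"])/m["fy"],1])@Rm; o=-t@Rm
    return o+r*(z-o[2])/r[2]
c=np.array([.6666,-.168]);a=np.radians(99.6);X=np.array([np.cos(a),np.sin(a)]);
b=back(180+497/2.6-.0,120+245/2.6,.043)[:2]; Y=np.array([-X[1],X[0]]);print("bar px",b,(b-c)@X,(b-c)@Y)
big=cv2.resize(im[170:250,335:465],None,fx=6,fy=6,interpolation=cv2.INTER_CUBIC)
for bx,z,col in [(60,.038,(255,0,0)),(-2,.018,(0,255,0))]:
  for by in ([-20,0,20] if z>.03 else [-30,0,30]):
    w=c+X*bx/1000+Y*by/1000; u=(proj(M,[w[0],w[1],z])[0]-[335,170])*6+3
    cv2.circle(big,(int(u[0]),int(u[1])),3,col,-1)
cv2.imwrite("pics/bin1.png",big[:,:,::-1])
E
```

```text
[[-0.906  0.     0.423]
 [-0.423  0.    -0.906]
 [-0.    -1.    -0.   ]]
yaw of tool z -64.97705186826654 0.75
bar px [ 0.65883743 -0.11099475] 0.057501509895298786 -0.0018528297893268696
```

View pics/bin1.png

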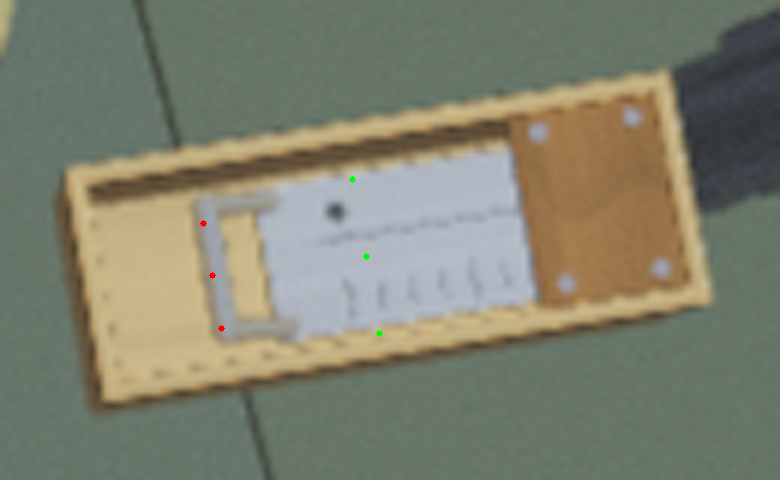

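>>> play_rows:
  plan:
    - {"hand": 0.4,"xyz": [0,0,0],"turn": 0.86}
    - {"hand": 0.4,"xyz": [0,0,0],"turn": 0.86}
    - {"hand": 0.4,"xyz": [0,0,0],"turn": 0.85}
    - {"hand": 0.4,"xyz": [-0.9,0,-0.8],"turn": 0}
    - {"hand": 0.4,"xyz": [-0.9,0,-0.8],"turn": 0}
  force: 10

```text
time_s: 1.22
ee_pos: [0.3113, -0.5427, 0.2223]
tcp_rot: [-0.175, 2.136, -2.137]
force: [1.0, 0.2, -1.0]
grip_width: 0.0618
```

>>> play_rows:
  plan:
    - {"hand": 0.4,"xyz": [-0.9,0,-0.8],"turn": 0}
    - {"hand": 0.4,"xyz": [-0.9,0,-0.8],"turn": 0}
    - {"hand": 0.4,"xyz": [-0.9,0,-0.8],"turn": 0}
    - {"hand": 0.4,"xyz": [-0.9,0,-0.8],"turn": 0}
    - {"hand": 0.4,"xyz": [-0.9,0,-0.8],"turn": 0}

```text
time_s: 1.63
ee_pos: [0.4076, -0.4234, 0.2227]
tcp_rot: [-0.179, 2.134, -2.134]
force: [0.1, -0.2, 0.3]
grip_width: 0.0362
```

>>> play_rows:
  plan:
    - {"hand": 0.4,"xyz": [-0.9,0,-0.8],"turn": 0}
    - {"hand": 0.4,"xyz": [-0.9,0,-0.8],"turn": 0}
    - {"hand": 0.4,"xyz": [-0.9,0,-0.8],"turn": 0}
    - {"hand": 0.4,"xyz": [-0.9,0,-0.8],"turn": 0}
    - {"hand": 0.4,"xyz": [-0.9,0,-0.8],"turn": 0}

```text
time_s: 2.05
ee_pos: [0.5019, -0.306, 0.2228]
tcp_rot: [-0.179, 2.134, -2.134]
force: [-0.1, 0.3, 0.1]
grip_width: 0.0344
```

>>> play_rows:
  plan:
    - {"hand": 0.4,"xyz": [-0.9,0,-0.8],"turn": 0}
    - {"hand": 0.4,"xyz": [-0.9,0,-0.8],"turn": 0}
    - {"hand": 0.4,"xyz": [-0.9,0,-0.8],"turn": 0}
    - {"hand": 0.4,"xyz": [-0.9,0,-0.8],"turn": 0}
    - {"hand": 0.4,"xyz": [0,0,0],"turn": 0}

```text
time_s: 2.47
ee_pos: [0.5801, -0.2062, 0.2225]
tcp_rot: [-0.186, 2.132, -2.125]
force: [-0.2, 1.6, 0.3]
grip_width: 0.0351
```

```bash
cat >> h.py <<'E'
def go(tx,ty,tz,yaw=None):
    s,p,T=st(); y0=np.degrees(np.arctan2(T[1,2],T[0,2]))
    if yaw is None: yaw=y0
    dy=(yaw-y0+180)%360-180
    a=np.radians(y0+dy); Z=np.array([np.cos(a),np.sin(a),0]); Y=np.array([0,0,-1.]); X=np.cross(Y,Z)
    d=np.array([tx,ty,tz])-p
    print("t",round(s["time_s"],2),"p",np.round(p,4),"yaw",round(y0,2),"w",round(s["grip_width"],4),"F",np.round(s["force"],1),"q",np.round(s["qpos"],2))
    print("turn units",round(-dy/6,2),"then xyz units",np.round([d@X/.025,d@Y/.025,d@Z/.025],2))
E
python3 - <<'E'
from h import *
go(.658,-.109,.13,-80.4)
im,d=bot.snapshot("wrist"); cv2.imwrite("pics/w1.png",im[:,:,::-1])
E
```

```text
t 2.47 p [ 0.5801 -0.2062  0.2225] yaw -79.92 w 0.0351 F [-0.2  1.6  0.3] q [ 0.44  0.27 -0.21  1.54  0.05  1.33 -1.17]
turn units 0.08 then xyz units [-3.72  3.7  -3.31]
```

View pics/w1.png

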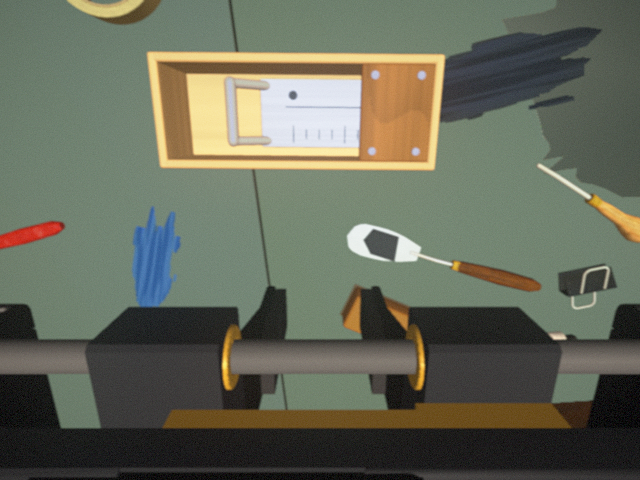

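```bash
cat >> h.py <<'E'
def back(M,u,v,z):
    m,Rm,t=M; r=np.array([(u-m["cx"])/m["fx"],(v-m["cy"])/m["fy"],1])@Rm; o=-t@Rm
    return o+r*(z-o[2])/r[2]
E
python3 - <<'E'
from h import *
M=cam("wrist"); im,d=bot.snapshot("wrist"); W=cloud(d,M)
print("bar",[np.round(back(M,u,v,.040),4) for u,v in [(230,80),(232,112),(234,143)]], W[112,228:240,2].round(3))
print("rim",[np.round(back(M,u,v,.075),4) for u,v in [(148,53),(446,53),(437,169),(161,167)]])
print("rim ctr",np.mean([back(M,u,v,.075) for u,v in [(148,53),(446,53),(437,169),(161,167)]],0))
print("lip edge",[np.round(back(M,u,v,.075),4) for u,v in [(361,66),(360,158)]])
z=W[...,2]; sel=(z>.068)&(z<.085)
sel[:45]=0; sel[175:]=0; w=W[sel]; print([np.round(x,4) for x in cv2.minAreaRect(w[:,:2].astype(np.float32))])
big=cv2.resize(im[40:180,140:460],None,fx=2.5,fy=2.5,interpolation=cv2.INTER_CUBIC); cv2.imwrite("pics/w2.png",big[:,:,::-1])
E
```

```text
bar [array([ 0.6845, -0.1114,  0.04  ]), array([ 0.6593, -0.1156,  0.04  ]), array([ 0.6338, -0.12  ,  0.04  ])] [0.042 0.041 0.04  0.041 0.04  0.01  0.009 0.01  0.009 0.01  0.009 0.01 ]
rim [array([ 0.6899, -0.0579,  0.075 ]), array([ 0.7281, -0.2766,  0.075 ]), array([ 0.6444, -0.2922,  0.075 ]), array([ 0.6074, -0.0714,  0.075 ])]
rim ctr [ 0.66743903 -0.17451727  0.075     ]
lip edge [array([ 0.7085, -0.2161,  0.075 ]), array([ 0.6422, -0.2289,  0.075 ])]
[array([ 0.6691, -0.1685]), array([0.0864, 0.2244]), np.float64(9.6324)]
```

View pics/w2.png

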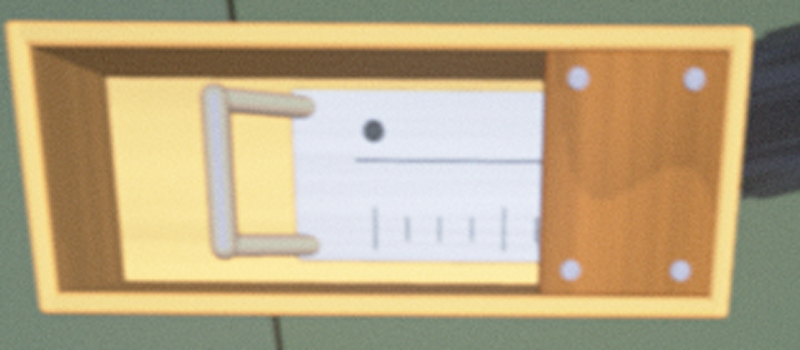

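```bash
python3 - <<'E'
from h import *
M=cam("wrist"); 
print("bar",[np.round(back(M,u/2.5+140-.3,v/2.5+40-.3,.041),4) for u,v in [(213,92),(219,170),(225,248)]])
print("lip edge",[np.round(back(M,u/2.5+140,v/2.5+40,.075),4) for u,v in [(545,52),(541,293)]])
go(.659,-.110,.13,-80.4)
E
```

```text
bar [array([ 0.6853, -0.1103,  0.041 ]), array([ 0.661 , -0.1146,  0.041 ]), array([ 0.6356, -0.1192,  0.041 ])]
lip edge [array([ 0.7103, -0.2163,  0.075 ]), array([ 0.6409, -0.2289,  0.075 ])]
t 2.57 p [ 0.5772 -0.2118  0.2224] yaw -80.22 w 0.035 F [-0.5 -0.5  0.3] q [ 0.45  0.27 -0.2   1.55  0.06  1.33 -1.16]
turn units 0.03 then xyz units [-3.91  3.7  -3.47]
```

```bash
python3 - <<'E'
from h import *
M=cam("wrist"); im,d=bot.snapshot("wrist"); W=cloud(d,M); s,p,T=st(); print(p)
x,y,z=[W[...,i] for i in range(3)]
sel=(z>.068)&(z<.085); sel[:45]=0; sel[175:]=0; w=W[sel]; print("rim",[np.round(q,4) for q in cv2.minAreaRect(w[:,:2].astype(np.float32))])
sel=(z>.032)&(z<.047)&(np.mgrid[0:480,0:640][1]>205)&(np.mgrid[0:480,0:640][1]<250); sel[:74]=0; sel[145:]=0
w=W[sel]; print(sel.sum(),np.percentile(w[:,2],[5,50,95]),[np.round(q,4) for q in cv2.minAreaRect(w[:,:2].astype(np.float32))],np.median(w,0))
sel=(z>.012)&(z<.024); sel[:74]=0; sel[146:]=0; sel[:,:245]=0; sel[:,370:]=0; w=W[sel]; print(sel.sum(),[np.round(q,4) for q in cv2.minAreaRect(w[:,:2].astype(np.float32))])
E
```

```text
[ 0.576414   -0.21347094  0.22242253]
rim [array([ 0.6693, -0.1685]), array([0.0861, 0.2245]), np.float64(9.7735)]
974 [0.03360208 0.04139137 0.04335361] [array([ 0.6611, -0.1154]), array([0.0552, 0.0205]), np.float64(10.1309)] [ 0.66127278 -0.11216683  0.04139137]
6755 [array([ 0.6713, -0.1734]), array([0.0592, 0.0974]), np.float64(9.7092)]
```

>>> play_rows:
  plan:
    - {"hand": 0.4,"xyz": [-1.0,0,-0.87],"turn": 0}
    - {"hand": 0.4,"xyz": [-1.0,0.2,-0.87],"turn": 0}
    - {"hand": 0.4,"xyz": [-1.0,0.6,-0.87],"turn": 0}
    - {"hand": 0.4,"xyz": [-0.98,0.8,-0.87],"turn": 0}
    - {"hand": 0.4,"xyz": [0,1.0,0],"turn": 0}

```text
time_s: 3.03
ee_pos: [0.6636, -0.1048, 0.1581]
tcp_rot: [-0.18, 2.132, -2.126]
force: [-0.3, 1.0, -0.2]
grip_width: 0.0349
```

>>> play_rows:
  plan:
    - {"hand": 0.4,"xyz": [0,0,0],"turn": 0}
    - {"hand": 0.4,"xyz": [0,0,0],"turn": 0}

```text
time_s: 3.2
ee_pos: [0.6587, -0.1128, 0.1564]
tcp_rot: [-0.181, 2.136, -2.137]
force: [-0.3, -0.8, 0.1]
grip_width: 0.0346
```

```bash
python3 - <<'E'
from h import *
go(.660,-.111,.024,-80.3)
im,d=bot.snapshot("wrist"); cv2.imwrite("pics/w3.png",im[:,:,::-1])
E
```

```text
t 3.2 p [ 0.6587 -0.1128  0.1564] yaw -80.5 w 0.0346 F [-0.3 -0.8  0.1] q [ 0.29  0.43 -0.25  1.48  0.11  1.25 -1.38]
turn units -0.03 then xyz units [-0.06  5.3  -0.06]
```

View pics/w3.png

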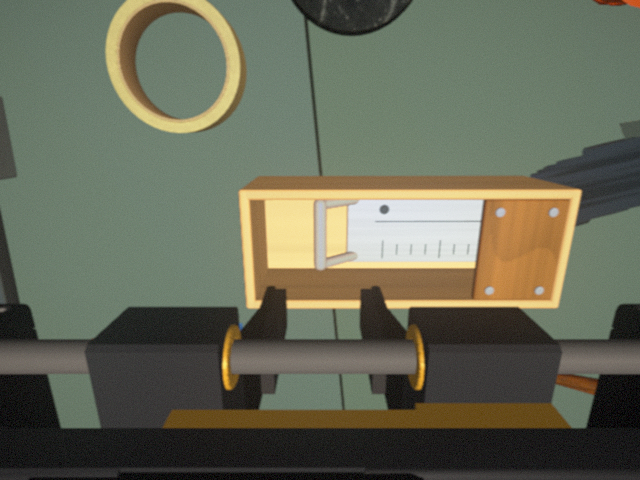

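The view shows the bar at column 321, centred between the fingers, which sit at 277 and 370. I'll descend.

>>> play_rows:
  plan:
    - {"hand": 0.4,"xyz": [-0.05,1.0,0],"turn": 0}
    - {"hand": 0.4,"xyz": [0,1.0,-0.05],"turn": 0}
    - {"hand": 0.4,"xyz": [0,1.0,0],"turn": 0}
    - {"hand": 0.4,"xyz": [0,1.0,0],"turn": 0}
    - {"hand": 0.4,"xyz": [0,0.6,0],"turn": 0}

```text
time_s: 3.67
ee_pos: [0.6606, -0.1121, 0.0423]
tcp_rot: [-0.176, 2.134, -2.137]
force: [-0.2, 0.3, -0.3]
grip_width: 0.035
```

>>> play_rows:
  plan:
    - {"hand": 0.4,"xyz": [0,0.6,0],"turn": 0}
    - {"hand": 0.4,"xyz": [0,0,0],"turn": 0}
    - {"hand": 0.4,"xyz": [0,0,0],"turn": 0}

```text
time_s: 3.92
ee_pos: [0.6614, -0.1114, 0.029]
tcp_rot: [-0.176, 2.134, -2.136]
force: [1.1, 0.1, 1.2]
grip_width: 0.0351
```

```bash
python3 - <<'E'
from h import *
go(.660,-.111,.024,-80.3)
im,d=bot.snapshot("wrist"); cv2.imwrite("pics/w4.png",im[:,:,::-1])
E
```

```text
t 3.92 p [ 0.6614 -0.1114  0.029 ] yaw -80.52 w 0.0351 F [1.1 0.1 1.2] q [ 0.28  0.54 -0.24  1.59  0.14  1.02 -1.41]
turn units -0.04 then xyz units [ 0.05  0.2  -0.03]
```

View pics/w4.png

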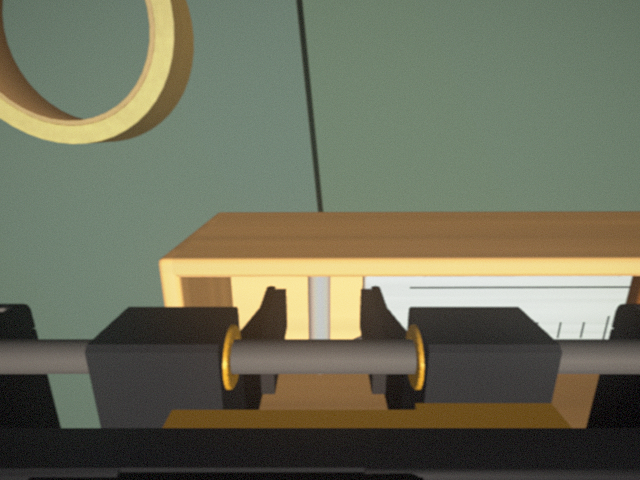

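>>> play_rows:
  plan:
    - {"hand": 0.4,"xyz": [0,0.2,0],"turn": 0}
    - {"hand": 0,"xyz": [0,0,0],"turn": 0}
    - {"hand": 0,"xyz": [0,0,0],"turn": 0}
    - {"hand": 0,"xyz": [0,0,0],"turn": 0}
    - {"hand": 0,"xyz": [0,0,0],"turn": 0}
  force: 10

```text
time_s: 4.38
ee_pos: [0.6613, -0.1095, 0.023]
tcp_rot: [-0.179, 2.134, -2.134]
force: [-0.1, 0.8, 0.1]
grip_width: 0.0159
```

>>> play_rows:
  plan:
    - {"hand": 0,"xyz": [0,0,0],"turn": 0}
    - {"hand": 0,"xyz": [0,0,0],"turn": 0}
    - {"hand": 0,"xyz": [0,0,0],"turn": 0}

```text
time_s: 4.63
ee_pos: [0.6613, -0.1095, 0.0228]
tcp_rot: [-0.179, 2.134, -2.134]
force: [-0.1, 0.1, 1.1]
grip_width: 0.0095
```

>>> play_rows:
  plan:
    - {"hand": 0,"xyz": [0,-0.3,0],"turn": 0}
    - {"hand": 0,"xyz": [0,-0.4,0],"turn": 0}
    - {"hand": 0,"xyz": [0,-0.4,0],"turn": 0}
    - {"hand": 0,"xyz": [0,-0.4,0],"turn": 0}
    - {"hand": 0,"xyz": [0,-0.4,0],"turn": 0}

```text
time_s: 5.05
ee_pos: [0.6614, -0.1096, 0.0716]
tcp_rot: [-0.178, 2.133, -2.134]
force: [0.6, -0.2, -1.8]
grip_width: 0.0096
```

```bash
python3 - <<'E'
from h import *
go(.660,-.111,.26)
im,d=bot.snapshot("side"); cv2.imwrite("pics/s1.png",cv2.resize(im[200:440,220:500],None,fx=2.5,fy=2.5)[:,:,::-1])
E
```

```text
t 5.05 p [ 0.6614 -0.1096  0.0716] yaw -80.4 w 0.0096 F [ 0.6 -0.2 -1.8] q [ 0.28  0.5  -0.24  1.56  0.13  1.1  -1.4 ]
turn units -0.0 then xyz units [ 0.06 -7.54  0.05]
```

View pics/s1.png

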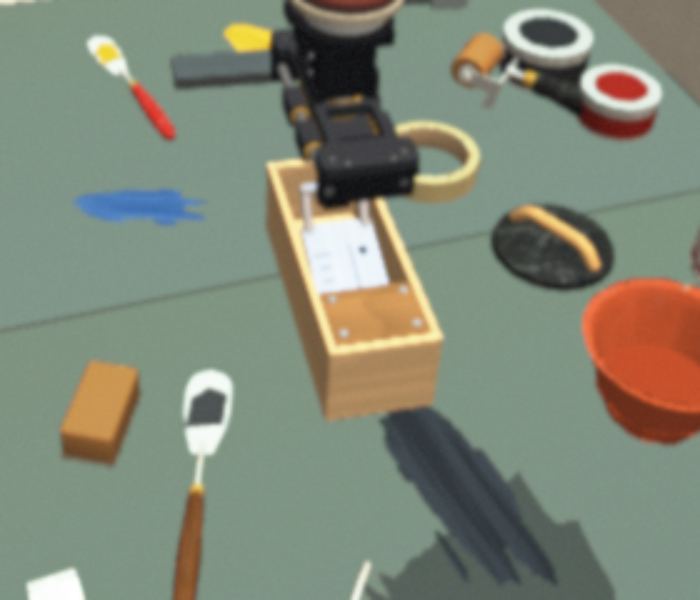

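The template is lifting and tilting: its bar is at about (335,190) in the crop. I'll keep going.

>>> play_rows:
  plan:
    - {"hand": 0,"xyz": [0,-0.4,0],"turn": 0}
    - {"hand": 0,"xyz": [0,-0.4,0],"turn": 0}
    - {"hand": 0,"xyz": [0,-0.4,0],"turn": 0}
    - {"hand": 0,"xyz": [0,-0.4,0],"turn": 0}
    - {"hand": 0,"xyz": [0,-0.4,0],"turn": 0}

```text
time_s: 5.52
ee_pos: [0.6612, -0.1095, 0.1212]
tcp_rot: [-0.179, 2.134, -2.134]
force: [0.6, -0.0, -3.0]
grip_width: 0.0098
```

>>> play_rows:
  plan:
    - {"hand": 0,"xyz": [0,-0.4,0],"turn": 0}
    - {"hand": 0,"xyz": [0,-0.4,0],"turn": 0}
    - {"hand": 0,"xyz": [0,-0.4,0],"turn": 0}
    - {"hand": 0,"xyz": [0,-0.4,0],"turn": 0}
    - {"hand": 0,"xyz": [0,-0.4,0],"turn": 0}

```text
time_s: 5.93
ee_pos: [0.6611, -0.1094, 0.171]
tcp_rot: [-0.179, 2.134, -2.134]
force: [0.9, 0.0, -2.7]
grip_width: 0.0094
```

```bash
python3 - <<'E'
from h import *
go(.660,-.111,.28)
im,d=bot.snapshot("side"); cv2.imwrite("pics/s2.png",cv2.resize(im[160:400,220:500],None,fx=2.5,fy=2.5)[:,:,::-1])
E
```

```text
t 5.93 p [ 0.6611 -0.1094  0.171 ] yaw -80.39 w 0.0094 F [ 0.9  0.  -2.7] q [ 0.28  0.42 -0.25  1.46  0.11  1.27 -1.38]
turn units -0.0 then xyz units [ 0.05 -4.36  0.05]
```

View pics/s2.png

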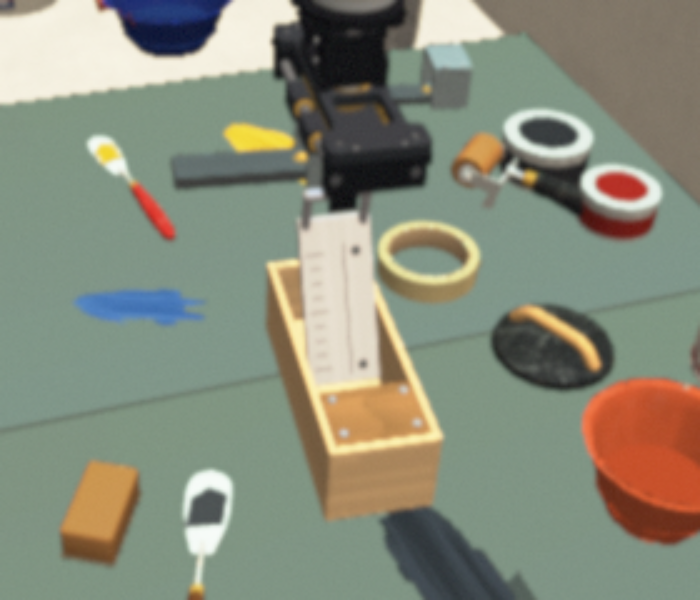

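>>> play_rows:
  plan:
    - {"hand": 0,"xyz": [0,-0.6,0],"turn": 0}
    - {"hand": 0,"xyz": [0,-0.8,0],"turn": 0}
    - {"hand": 0,"xyz": [0,-1.0,0],"turn": 0}
    - {"hand": 0,"xyz": [0,-1.0,0],"turn": 0}
    - {"hand": 0,"xyz": [0,-0.8,0],"turn": 0}

```text
time_s: 6.4
ee_pos: [0.6613, -0.1096, 0.2772]
tcp_rot: [-0.178, 2.133, -2.134]
force: [0.5, 0.7, -1.8]
grip_width: 0.0095
```

>>> play_rows:
  plan:
    - {"hand": 0,"xyz": [0,-0.2,0],"turn": 0}
    - {"hand": 0,"xyz": [0,0,0],"turn": 0}

```text
time_s: 6.57
ee_pos: [0.6619, -0.1095, 0.2817]
tcp_rot: [-0.176, 2.132, -2.133]
force: [0.3, 0.9, -2.2]
grip_width: 0.0095
```

```bash
python3 - <<'E'
from h import *
go(.488,-.131,.27)
im,d=bot.snapshot("side"); cv2.imwrite("pics/s3.png",cv2.resize(im[120:400,220:500],None,fx=2.,fy=2)[:,:,::-1])
E
```

```text
t 6.57 p [ 0.6619 -0.1095  0.2817] yaw -80.39 w 0.0095 F [ 0.3  0.9 -2.2] q [ 0.28  0.37 -0.25  1.31  0.09  1.48 -1.37]
turn units -0.0 then xyz units [ 7.    0.47 -0.31]
```

View pics/s3.png

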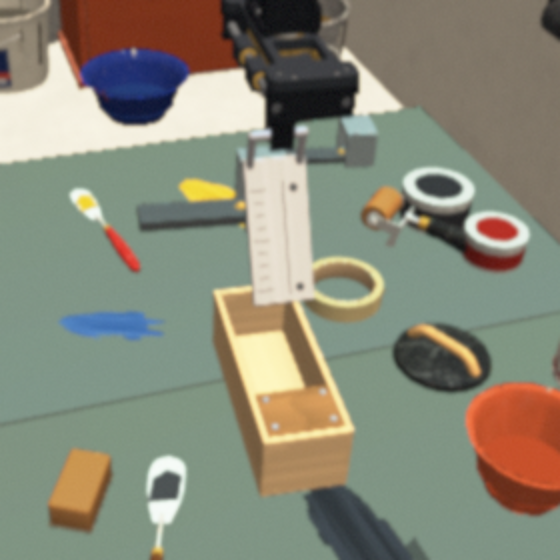

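>>> play_rows:
  plan:
    - {"hand": 0,"xyz": [0.5,0,0],"turn": 0}
    - {"hand": 0,"xyz": [0.8,0,-0.1],"turn": 0}
    - {"hand": 0,"xyz": [1.0,0.1,-0.1],"turn": 0}
    - {"hand": 0,"xyz": [1.0,0.2,-0.1],"turn": 0}
    - {"hand": 0,"xyz": [1.0,0.2,0],"turn": 0}

```text
time_s: 7.03
ee_pos: [0.5519, -0.1195, 0.265]
tcp_rot: [-0.183, 2.136, -2.134]
force: [-0.6, 0.9, -1.4]
grip_width: 0.0094
```

>>> play_rows:
  plan:
    - {"hand": 0,"xyz": [1.0,0,0],"turn": 0}
    - {"hand": 0,"xyz": [1.0,0,0],"turn": 0}
    - {"hand": 0,"xyz": [0.7,0,0],"turn": 0}
    - {"hand": 0,"xyz": [0,0,0],"turn": 0}
    - {"hand": 0,"xyz": [0,0,0],"turn": 0}

```text
time_s: 7.45
ee_pos: [0.4862, -0.1316, 0.2663]
tcp_rot: [-0.18, 2.135, -2.135]
force: [0.8, 0.2, -1.8]
grip_width: 0.0096
```

```bash
python3 - <<'E'
from h import *
go(.488,-.131,.165)
im,d=bot.snapshot("side"); cv2.imwrite("pics/s4.png",cv2.resize(im[120:400,220:500],None,fx=2.,fy=2)[:,:,::-1])
im,d=bot.snapshot("top"); cv2.imwrite("pics/t4.png",im[:,:,::-1])
E
```

```text
t 7.45 p [ 0.4862 -0.1316  0.2663] yaw -80.46 w 0.0096 F [ 0.8  0.2 -1.8] q [ 0.41  0.03 -0.23  1.73  0.01  1.38 -1.23]
turn units -0.0 then xyz units [-0.07  4.05 -0.01]
```

View pics/s4.png

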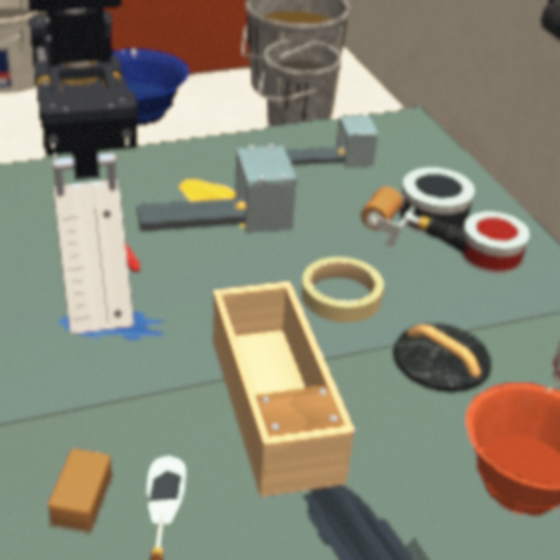

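View pics/t4.png

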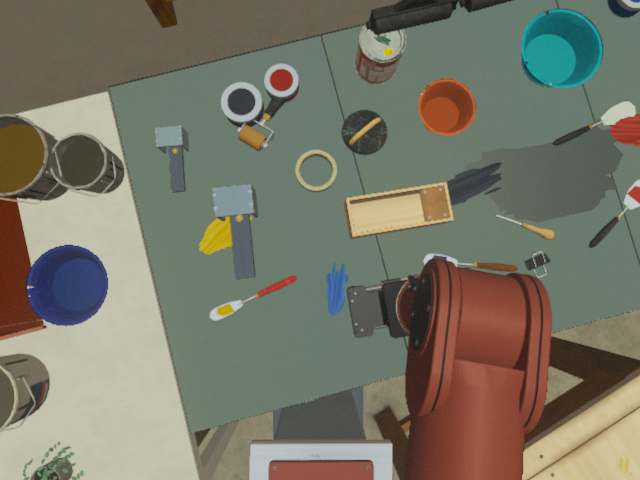

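>>> play_rows:
  plan:
    - {"hand": 0,"xyz": [0,0.6,0],"turn": 0}
    - {"hand": 0,"xyz": [0,1.0,0],"turn": 0}
    - {"hand": 0,"xyz": [0,1.0,0],"turn": 0}
    - {"hand": 0,"xyz": [0,1.0,0],"turn": 0}
    - {"hand": 0,"xyz": [0,0.6,0],"turn": 0}

```text
time_s: 7.97
ee_pos: [0.4867, -0.1305, 0.1591]
tcp_rot: [-0.184, 2.137, -2.133]
force: [-0.3, 0.5, -2.8]
grip_width: 0.0093
```

>>> play_rows:
  plan:
    - {"hand": 0,"xyz": [0,0.3,0],"turn": 0}
    - {"hand": 0,"xyz": [0,0.25,0],"turn": 0}
    - {"hand": 0,"xyz": [0,0,0],"turn": 0}

```text
time_s: 8.22
ee_pos: [0.4878, -0.1308, 0.1483]
tcp_rot: [-0.18, 2.134, -2.133]
force: [0.0, -0.1, -2.5]
grip_width: 0.0095
```

>>> play_rows:
  plan:
    - {"hand": 0,"xyz": [0,0.17,-0.67],"turn": 0}
    - {"hand": 0,"xyz": [0,0.17,-0.67],"turn": 0}
    - {"hand": 0,"xyz": [0,0.24,-0.52],"turn": 0}
    - {"hand": 0,"xyz": [0,0.24,-0.52],"turn": 0}
    - {"hand": 0,"xyz": [0,0,0],"turn": 0}

```text
time_s: 8.63
ee_pos: [0.4777, -0.0702, 0.1287]
tcp_rot: [-0.182, 2.132, -2.131]
force: [-0.4, 1.7, 1.4]
grip_width: 0.0097
```

```bash
python3 - <<'E'
from h import *
go(.465,.006,.013)
im,d=bot.snapshot("side"); cv2.imwrite("pics/s5.png",cv2.resize(im[120:400,220:500],None,fx=2.,fy=2)[:,:,::-1])
E
```

```text
t 8.63 p [ 0.4777 -0.0702  0.1287] yaw -80.21 w 0.0097 F [-0.4  1.7  1.4] q [ 0.34  0.09 -0.29  1.97  0.03  1.09 -1.37]
turn units -0.0 then xyz units [-0.02  4.63 -3.09]
```

View pics/s5.png

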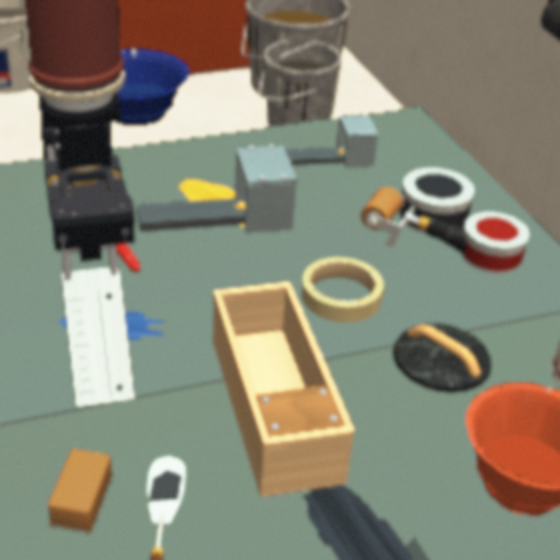

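Laying down as intended: the plain end rests on the bench and the marked face is up.

>>> play_rows:
  plan:
    - {"hand": 0,"xyz": [0,0.33,-0.47],"turn": 0}
    - {"hand": 0,"xyz": [0,0.33,-0.47],"turn": 0}
    - {"hand": 0,"xyz": [0,0.4,-0.4],"turn": 0}
    - {"hand": 0,"xyz": [0,0.4,-0.4],"turn": 0}
    - {"hand": 0,"xyz": [0,0.47,-0.33],"turn": 0}

```text
time_s: 9.1
ee_pos: [0.4697, -0.0217, 0.0804]
tcp_rot: [-0.177, 2.133, -2.134]
force: [0.3, 0.6, -0.3]
grip_width: 0.0098
```

>>> play_rows:
  plan:
    - {"hand": 0,"xyz": [0,0.47,-0.33],"turn": 0}
    - {"hand": 0,"xyz": [0,0.52,-0.24],"turn": 0}
    - {"hand": 0,"xyz": [0,0.52,-0.24],"turn": 0}
    - {"hand": 0,"xyz": [0,0.3,-0.1],"turn": 0}
    - {"hand": 0,"xyz": [0,0,0],"turn": 0}

```text
time_s: 9.52
ee_pos: [0.4644, 0.0008, 0.0337]
tcp_rot: [-0.182, 2.135, -2.134]
force: [-0.4, 1.4, -0.3]
grip_width: 0.0093
```

```bash
python3 - <<'E'
from h import *
go(.465,.006,.014)
im,d=bot.snapshot("side"); cv2.imwrite("pics/s6.png",cv2.resize(im[120:400,220:500],None,fx=2.,fy=2)[:,:,::-1])
E
```

```text
t 9.52 p [0.4644 0.0008 0.0337] yaw -80.37 w 0.0093 F [-0.4  1.4 -0.3] q [ 0.24  0.18 -0.36  2.09  0.08  0.88 -1.57]
turn units -0.0 then xyz units [-0.06  0.79 -0.2 ]
```

View pics/s6.png

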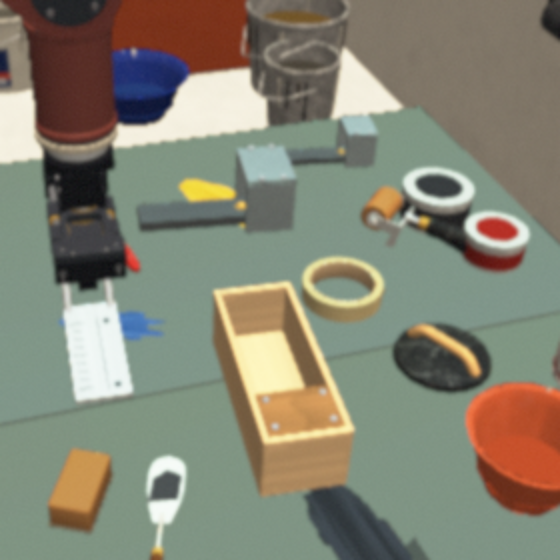

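>>> play_rows:
  plan:
    - {"hand": 0,"xyz": [0,0.35,-0.1],"turn": 0}
    - {"hand": 0,"xyz": [0,0.3,-0.05],"turn": 0}
    - {"hand": 0,"xyz": [0,0.1,0],"turn": 0}
    - {"hand": 0,"xyz": [0,0,0],"turn": 0}
    - {"hand": 0,"xyz": [0,0,0],"turn": 0}

```text
time_s: 9.98
ee_pos: [0.4652, 0.0059, 0.0166]
tcp_rot: [-0.178, 2.134, -2.131]
force: [-2.1, 4.5, 8.7]
grip_width: 0.009
```

>>> play_rows:
  plan:
    - {"hand": 0.3,"xyz": [0,0,0],"turn": 0}
    - {"hand": 0.3,"xyz": [0,0,0],"turn": 0}
    - {"hand": 0.3,"xyz": [0,0,0],"turn": 0}
    - {"hand": 0.3,"xyz": [0,0,0],"turn": 0}

```text
time_s: 10.32
ee_pos: [0.4642, 0.0043, 0.0158]
tcp_rot: [-0.179, 2.134, -2.134]
force: [0.4, 0.2, -0.2]
grip_width: 0.0238
```

>>> play_rows:
  plan:
    - {"hand": 0.3,"xyz": [0,-0.5,0],"turn": 0}
    - {"hand": 0.3,"xyz": [0,-1.0,0],"turn": 0}
    - {"hand": 0.5,"xyz": [0,-1.0,0],"turn": 0}
    - {"hand": 1.0,"xyz": [0,-1.0,0],"turn": -0.5}
    - {"hand": 1.0,"xyz": [0,-1.0,0],"turn": -1.0}

```text
time_s: 10.73
ee_pos: [0.464, 0.0044, 0.1295]
tcp_rot: [-0.337, 2.045, -2.045]
force: [0.5, -0.5, -1.4]
grip_width: 0.0386
```

>>> play_rows:
  plan:
    - {"hand": 1.0,"xyz": [0,-0.5,0],"turn": -1.0}
    - {"hand": 1.0,"xyz": [0,0,0],"turn": -1.0}
    - {"hand": 1.0,"xyz": [0,0,0],"turn": -1.0}
    - {"hand": 1.0,"xyz": [0,0,0],"turn": -1.0}
    - {"hand": 1.0,"xyz": [0,0,0],"turn": -1.0}

```text
time_s: 11.15
ee_pos: [0.4642, 0.0043, 0.141]
tcp_rot: [-0.78, 1.715, -1.715]
force: [-0.4, -0.5, 0.2]
grip_width: 0.0716
```

>>> play_rows:
  plan:
    - {"hand": 1.0,"xyz": [0,0,0],"turn": -1.0}
    - {"hand": 1.0,"xyz": [0,0,0],"turn": -1.0}
    - {"hand": 1.0,"xyz": [0,0,0],"turn": -1.0}
    - {"hand": 1.0,"xyz": [0,0,0],"turn": -1.0}
    - {"hand": 1.0,"xyz": [0,0,0],"turn": -1.0}

```text
time_s: 11.57
ee_pos: [0.4642, 0.0043, 0.1409]
tcp_rot: [-1.111, 1.351, -1.351]
force: [0.2, 0.6, -0.4]
grip_width: 0.0867
```

>>> play_rows:
  plan:
    - {"hand": 1.0,"xyz": [0,0,0],"turn": -1.0}
    - {"hand": 1.0,"xyz": [0,0,0],"turn": -1.0}
    - {"hand": 1.0,"xyz": [0,0,0],"turn": -0.5}
    - {"hand": 1.0,"xyz": [0,0,0],"turn": 0}
    - {"hand": 1.0,"xyz": [0,0,0],"turn": 0}

```text
time_s: 11.98
ee_pos: [0.4642, 0.0044, 0.1409]
tcp_rot: [-1.237, 1.165, -1.164]
force: [-0.2, -0.5, 0.2]
grip_width: 0.0871
```

```bash
python3 - <<'E'
from h import *
go(.48,-.085,.1,9.6)
im,d=bot.snapshot("top"); cv2.imwrite("pics/t7.png",im[:,:,::-1])
M=cam("wrist"); im,d=bot.snapshot("wrist"); cv2.imwrite("pics/w7.png",im[:,:,::-1]); W=cloud(d,M); np.save("W7.npy",W)
E
```

```text
t 11.98 p [0.4642 0.0044 0.1409] yaw 3.48 w 0.0871 F [-0.2 -0.5  0.2] q [ 0.29  0.04 -0.4   1.99  0.02  1.12 -0.06]
turn units -1.02 then xyz units [3.63 1.64 0.03]
```

View pics/w7.png

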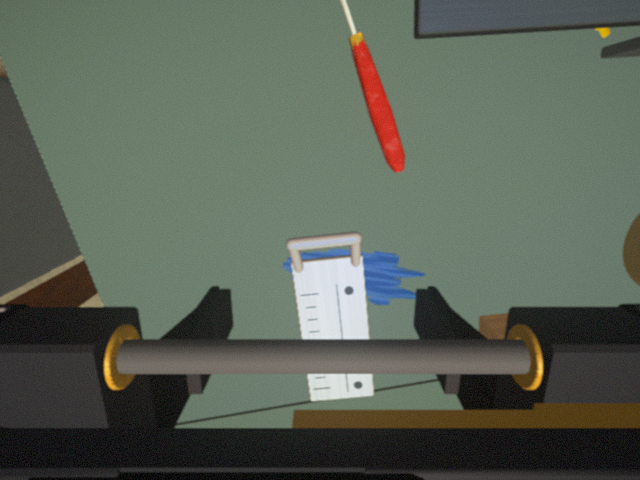

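View pics/t7.png

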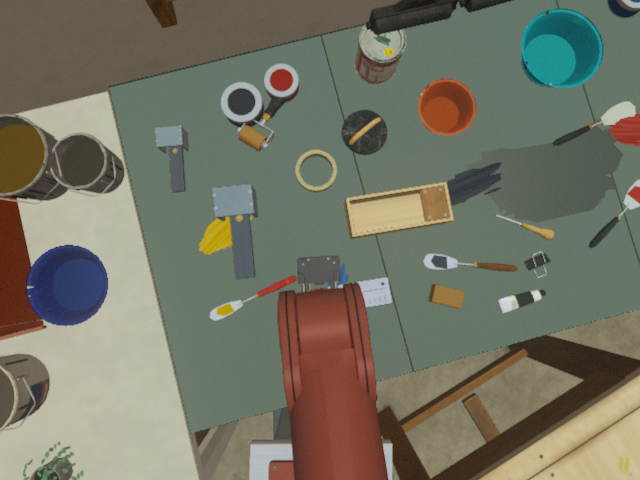

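```bash
python3 - <<'E'
from h import *
M=cam("wrist")
s,p,T=st(); print(p)
im=cv2.imread("pics/w7.png"); cv2.imwrite("pics/w7b.png",cv2.resize(im[220:410,270:400],None,fx=3.1,fy=3.1,interpolation=cv2.INTER_CUBIC))
W=np.load("W7.npy"); 
for v in (300,390): print([round(float(a),3) for a in W[v,300:380:8,2]])
hsv=cv2.cvtColor(im,cv2.COLOR_BGR2HSV); m=((hsv[...,1]<40)&(hsv[...,2]>150)); m[:262]=0; m[410:]=0; m[:,:285]=0; m[:,385:]=0
v,u=np.nonzero(m); pts=np.array([back(M,a,b,.008)[:2] for a,b in zip(u,v)]); print(len(pts),[np.round(q,4) for q in cv2.minAreaRect(pts.astype(np.float32))])
C=[(294,258),(362,256),(372.5,396),(311,401)]
print([np.round(back(M,a,b,.008)[:2],4) for a,b in C])
print("bar",[np.round(back(M,a,b,.031)[:2],4) for a,b in [(290,245),(358,238)]])
E
```

```text
[0.46427759 0.00438275 0.14096751]
[0.009, 0.008, 0.008, 0.009, 0.007, 0.008, 0.009, 0.006, 0.007, 0.001]
[-0.001, 0.001, 0.009, 0.008, 0.008, 0.009, 0.009, 0.009, 0.008, 0.008]
7018 [array([ 0.4809, -0.0873]), array([0.0608, 0.1403]), np.float64(9.6559)]
[array([ 0.4422, -0.0191]), array([ 0.4984, -0.014 ]), array([ 0.5209, -0.1518]), array([ 0.4635, -0.1609])]
bar [array([ 0.4401, -0.0008]), array([0.4911, 0.0078])]
```

View pics/w7b.png

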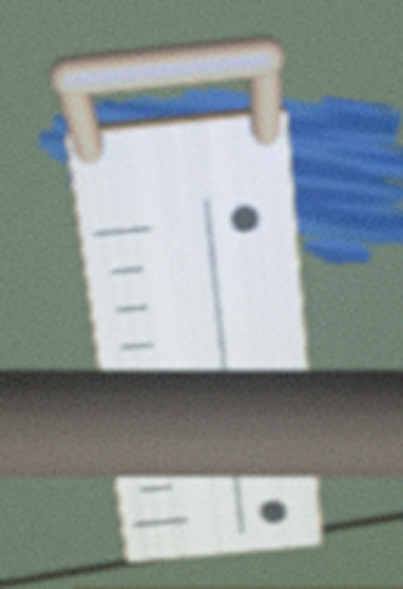

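>>> play_rows:
  plan:
    - {"hand": 1.0,"xyz": [0,0,0],"turn": -1.0}
    - {"hand": 1.0,"xyz": [0.8,0,0],"turn": 0}
    - {"hand": 1.0,"xyz": [0.9,0.4,0],"turn": 0}
    - {"hand": 1.0,"xyz": [0.9,0.6,0],"turn": 0}
    - {"hand": 1.0,"xyz": [0.85,0.6,0],"turn": 0}

```text
time_s: 12.5
ee_pos: [0.4793, -0.0818, 0.101]
tcp_rot: [-1.283, 1.085, -1.087]
force: [0.3, 0.5, -0.6]
grip_width: 0.0867
```

>>> play_rows:
  plan:
    - {"hand": 1.0,"xyz": [0,0,0],"turn": 0}
    - {"hand": 1.0,"xyz": [0,0,0],"turn": 0}

```text
time_s: 12.67
ee_pos: [0.478, -0.0814, 0.1002]
tcp_rot: [-1.283, 1.089, -1.086]
force: [0.5, 0.9, 0.8]
grip_width: 0.0872
```

```bash
python3 - <<'E'
from h import *
go(.4797,-.0804,.004,9.66)
E
```

```text
t 12.67 p [ 0.478  -0.0814  0.1002] yaw 9.41 w 0.0872 F [0.5 0.9 0.8] q [ 0.38  0.13 -0.32  1.99  0.05  1.04  0.2 ]
turn units -0.04 then xyz units [-0.03  3.85  0.07]
```

>>> play_rows:
  plan:
    - {"hand": 1.0,"xyz": [0,1.0,0.07],"turn": -0.04}
    - {"hand": 1.0,"xyz": [-0.03,1.0,0],"turn": 0}
    - {"hand": 1.0,"xyz": [0,1.0,0],"turn": 0}
    - {"hand": 1.0,"xyz": [0,0.5,0],"turn": 0}
    - {"hand": 1.0,"xyz": [0,0.2,0],"turn": 0}

```text
time_s: 13.08
ee_pos: [0.4793, -0.0782, 0.0071]
tcp_rot: [-1.287, 1.083, -1.079]
force: [-0.7, 0.8, 0.4]
grip_width: 0.087
```

>>> play_rows:
  plan:
    - {"hand": 1.0,"xyz": [0,0,0],"turn": 0}
    - {"hand": 1.0,"xyz": [0,0.1,0],"turn": 0}
    - {"hand": 1.0,"xyz": [0,0,0],"turn": 0}

```text
time_s: 13.33
ee_pos: [0.4812, -0.0793, 0.007]
tcp_rot: [-1.285, 1.08, -1.083]
force: [-0.6, 0.1, 0.1]
grip_width: 0.0871
```

```bash
python3 - <<'E'
from h import *
go(.4797,-.0804,.004,9.66)
im,d=bot.snapshot("wrist"); cv2.imwrite("pics/w8.png",im[:,:,::-1])
E
```

```text
t 13.33 p [ 0.4812 -0.0793  0.007 ] yaw 9.85 w 0.0871 F [-0.6  0.1  0.1] q [ 0.36  0.26 -0.31  2.06  0.11  0.83  0.15]
turn units 0.03 then xyz units [ 0.03  0.12 -0.07]
```

View pics/w8.png

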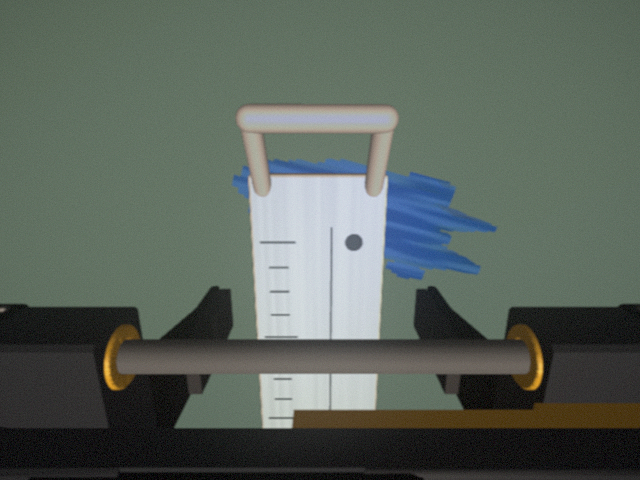

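>>> play_rows:
  plan:
    - {"hand": 1.0,"xyz": [0,0.15,-0.05],"turn": 0.03}
    - {"hand": 0.8,"xyz": [0,0,0],"turn": 0}
    - {"hand": 0.6,"xyz": [0,0,0],"turn": 0}
    - {"hand": 0.4,"xyz": [0,0,0],"turn": 0}
    - {"hand": 0.4,"xyz": [0,0,0],"turn": 0}
  force: 35

```text
time_s: 13.8
ee_pos: [0.4792, -0.0798, 0.0024]
tcp_rot: [-1.284, 1.084, -1.084]
force: [0.3, 0.4, -0.7]
grip_width: 0.0678
```

>>> play_rows:
  plan:
    - {"hand": 0.4,"xyz": [0,0,0],"turn": 0}
    - {"hand": 0.4,"xyz": [0,0,0],"turn": 0}
    - {"hand": 0.4,"xyz": [0,0,0],"turn": 0}

```text
time_s: 14.05
ee_pos: [0.4792, -0.0798, 0.0024]
tcp_rot: [-1.284, 1.084, -1.084]
force: [-0.5, 0.5, 1.0]
grip_width: 0.0595
```

>>> play_rows:
  plan:
    - {"hand": 0,"xyz": [0,0,0],"turn": 0}
    - {"hand": 0,"xyz": [0,-0.3,0],"turn": 0}
    - {"hand": 0,"xyz": [0,-0.6,0],"turn": 0}
    - {"hand": 0,"xyz": [0,-0.8,0],"turn": 0}
    - {"hand": 0,"xyz": [0,-0.8,0],"turn": 0}

```text
time_s: 14.47
ee_pos: [0.4784, -0.0796, 0.0654]
tcp_rot: [-1.285, 1.085, -1.083]
force: [0.6, -0.7, -1.9]
grip_width: 0.0593
```

>>> play_rows:
  plan:
    - {"hand": 0,"xyz": [0,-0.8,0],"turn": 0}
    - {"hand": 0,"xyz": [0,-0.4,0],"turn": 0}
    - {"hand": 0,"xyz": [0,0,0],"turn": 0}
    - {"hand": 0,"xyz": [0,0,0],"turn": 0}

```text
time_s: 14.8
ee_pos: [0.479, -0.0798, 0.0947]
tcp_rot: [-1.284, 1.084, -1.084]
force: [0.1, -0.8, -3.3]
grip_width: 0.0593
```

```bash
python3 - <<'E'
from h import *
go(.54,.17,.1,-83.5)
im,d=bot.snapshot("side"); cv2.imwrite("pics/s9.png",cv2.resize(im[120:400,220:500],None,fx=2.,fy=2)[:,:,::-1])
im,d=bot.snapshot("wrist"); cv2.imwrite("pics/w9.png",im[:,:,::-1])
E
```

```text
t 14.8 p [ 0.479  -0.0798  0.0947] yaw 9.66 w 0.0593 F [ 0.1 -0.8 -3.3] q [ 0.38  0.13 -0.33  1.99  0.05  1.02  0.2 ]
turn units 15.53 then xyz units [-3.55 -0.21 -9.65]
```

View pics/s9.png

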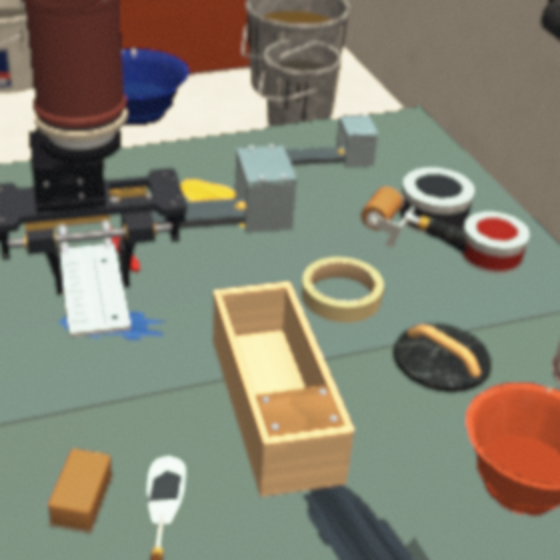

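View pics/w9.png

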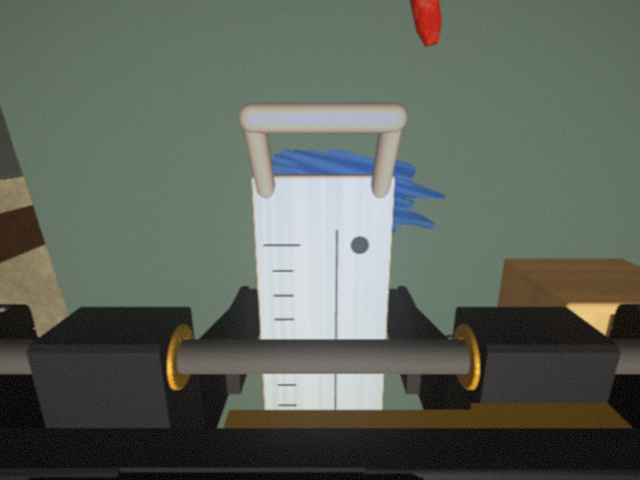

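>>> play_rows:
  plan:
    - {"hand": 0,"xyz": [0,-0.5,0],"turn": 0.5}
    - {"hand": 0,"xyz": [0,-0.5,0],"turn": 1.0}
    - {"hand": 0,"xyz": [0,-0.5,0],"turn": 1.0}
    - {"hand": 0,"xyz": [0,-0.5,0],"turn": 1.0}
    - {"hand": 0,"xyz": [0,0,0],"turn": 1.0}

```text
time_s: 15.32
ee_pos: [0.4797, -0.0798, 0.1457]
tcp_rot: [-1.047, 1.431, -1.433]
force: [1.1, -0.1, -3.0]
grip_width: 0.0591
```

>>> play_rows:
  plan:
    - {"hand": 0,"xyz": [0,0,0],"turn": 1.0}
    - {"hand": 0,"xyz": [0,0,0],"turn": 1.0}
    - {"hand": 0,"xyz": [0,0,0],"turn": 1.0}
    - {"hand": 0,"xyz": [0,0,0],"turn": 1.0}
    - {"hand": 0,"xyz": [0,0,0],"turn": 1.0}

```text
time_s: 15.73
ee_pos: [0.4783, -0.0797, 0.1433]
tcp_rot: [-0.696, 1.792, -1.789]
force: [-0.9, -0.3, -2.4]
grip_width: 0.0594
```

>>> play_rows:
  plan:
    - {"hand": 0,"xyz": [0,0,0],"turn": 1.0}
    - {"hand": 0,"xyz": [0,0,0],"turn": 1.0}
    - {"hand": 0,"xyz": [0,0,0],"turn": 1.0}
    - {"hand": 0,"xyz": [0,0,0],"turn": 1.0}
    - {"hand": 0,"xyz": [0,0,0],"turn": 1.0}

```text
time_s: 16.15
ee_pos: [0.4782, -0.0796, 0.1432]
tcp_rot: [-0.231, 2.109, -2.108]
force: [-0.0, 0.6, -3.0]
grip_width: 0.0594
```

```bash
python3 - <<'E'
from h import *
go(.50,.17,.15,-83.5)
E
```

```text
t 16.15 p [ 0.4782 -0.0796  0.1432] yaw -77.62 w 0.0594 F [-0.   0.6 -3. ] q [ 0.32  0.08 -0.26  1.94  0.02  1.13 -1.3 ]
turn units 0.98 then xyz units [-1.99 -0.27 -9.82]
```

>>> play_rows:
  plan:
    - {"hand": 0,"xyz": [0,-0.3,0],"turn": 0.95}
    - {"hand": 0,"xyz": [0,0,-0.5],"turn": 0}
    - {"hand": 0,"xyz": [0,0,-0.8],"turn": 0}
    - {"hand": 0,"xyz": [-0.3,0,-1.0],"turn": 0}
    - {"hand": 0,"xyz": [-0.3,0,-1.0],"turn": 0}

```text
time_s: 16.57
ee_pos: [0.4831, 0.0052, 0.1512]
tcp_rot: [-0.135, 2.159, -2.158]
force: [1.0, 0.6, -2.6]
grip_width: 0.0594
```

>>> play_rows:
  plan:
    - {"hand": 0,"xyz": [-0.3,0,-1.0],"turn": 0}
    - {"hand": 0,"xyz": [-0.3,0,-1.0],"turn": 0}
    - {"hand": 0,"xyz": [-0.3,0,-1.0],"turn": 0}
    - {"hand": 0,"xyz": [-0.3,0,-1.0],"turn": 0}
    - {"hand": 0,"xyz": [-0.2,0,-1.0],"turn": 0}

```text
time_s: 16.98
ee_pos: [0.5029, 0.1343, 0.1511]
tcp_rot: [-0.137, 2.158, -2.157]
force: [0.6, -0.6, -1.7]
grip_width: 0.0592
```

>>> play_rows:
  plan:
    - {"hand": 0,"xyz": [0,0,-1.0],"turn": 0}
    - {"hand": 0,"xyz": [0,0,-0.5],"turn": 0}
    - {"hand": 0,"xyz": [0,0,0],"turn": 0}
    - {"hand": 0,"xyz": [0,0,0],"turn": 0}
    - {"hand": 0,"xyz": [0,0,0],"turn": 0}

```text
time_s: 17.4
ee_pos: [0.4986, 0.1689, 0.1515]
tcp_rot: [-0.134, 2.158, -2.159]
force: [0.6, -1.0, -2.6]
grip_width: 0.0596
```

```bash
python3 - <<'E'
from h import *
go(.50,.17,.15,-83.5)
M=cam("wrist"); im,d=bot.snapshot("wrist"); cv2.imwrite("pics/w10.png",im[:,:,::-1]); W=cloud(d,M); np.save("W10.npy",W)
s,p,T=st(); print(p)
E
```

```text
t 17.4 p [0.4986 0.1689 0.1515] yaw -82.98 w 0.0596 F [ 0.6 -1.  -2.6] q [ 0.01  0.17 -0.47  1.83  0.08  1.16 -1.93]
turn units 0.09 then xyz units [-0.06  0.06 -0.04]
[0.49883186 0.16848791 0.15168712]
```

View pics/w10.png

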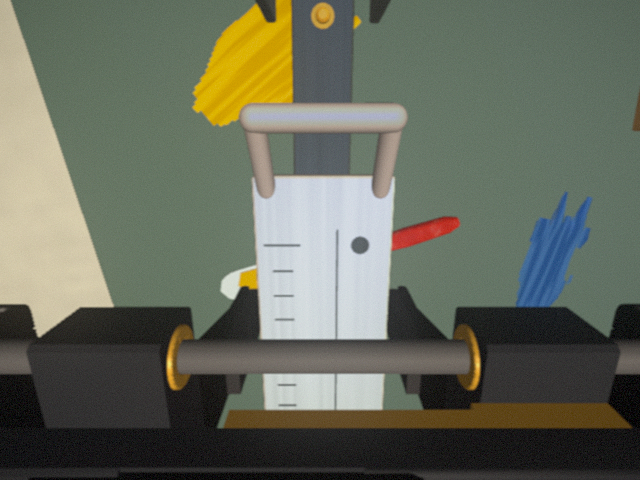

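```bash
python3 - <<'E'
from h import *
M=cam("wrist"); W=np.load("W10.npy"); im=cv2.imread("pics/w10.png"); s,p,T=st()
x,y,z=[W[...,i] for i in range(3)]
uu=np.mgrid[0:480,0:640][1]; vv=np.mgrid[0:480,0:640][0]
# plate
sel=(vv>185)&(vv<335)&(uu>275)&(uu<375)&(z>.1)
A=np.c_[W[sel][:,:2]-p[:2],np.ones(sel.sum())]; L=A@np.c_[T[:2,0],T[:2,2]] if 0 else None
q=(W[sel]-p)@T; # tool coords
c,_,_,_=np.linalg.lstsq(np.c_[q[:,0],q[:,2],np.ones(len(q))],q[:,1],rcond=None); print("plate plane tooly = a*toolx+b*toolz+c",np.round(c,4))
# plate top: tool y of plate top
zt=p[2]-c[2]; print("plate top z at tcp",zt)
hsv=cv2.cvtColor(im,cv2.COLOR_BGR2HSV); m=(hsv[...,1]<45)&(hsv[...,2]>150)&(vv>176)&(vv<410)&(uu>240)&(uu<400)
for v in (200,230,260,280,315,330,385,400):
    u=np.nonzero(m[v])[0]; a,b=[(back(M,e,v,zt)-p)@T*1000 for e in (u.min()-.5,u.max()+.5)]; print("plate edges",v,u.min(),u.max(),np.round(a,1),np.round(b,1),"mid z",round((a[2]+b[2])/2,2))
# end of plate row at centre columns
for u in (280,320,360):
    col=m[:,u]; 
g=cv2.cvtColor(im,cv2.COLOR_BGR2GRAY).astype(float)
# rail edges
for v in (50,65,80,150,165):
    row=cv2.GaussianBlur(g,(1,5),0)[v]; dr=np.diff(row); l=280+np.argmin(dr[280:305]) ; r=340+np.argmax(dr[340:362])
    a,b=[back(M,e+.5,v,.016) for e in (l,r)]; print("rail",v,l,r,np.round(a[:2],4),np.round(b[:2],4),"w",round(np.linalg.norm(a-b)*1000,1),"mid",np.round((a+b)[:2]/2,4))
print("pin",back(M,322.5,15,.021))
sel=(vv<175)&(z>.011)&(z<.022)&(uu>285)&(uu<362); w=W[sel]; print(sel.sum(),[np.round(k,4) for k in cv2.minAreaRect(w[:,:2].astype(np.float32))])
E
```

```text
plate plane tooly = a*toolx+b*toolz+c [-0.0007 -0.0018 -0.0051]
plate top z at tcp 0.15683193637549644
plate edges 200 253 393 [-53.2  -5.2 -29. ] [-53.1  -5.2  30.4] mid z 0.7
plate edges 230 254 392 [-40.1  -5.2 -29.3] [-40.   -5.2  30.7] mid z 0.69
plate edges 260 256 390 [-26.4  -5.2 -29.2] [-26.3  -5.2  30.6] mid z 0.69
plate edges 280 258 389 [-16.8  -5.2 -28.8] [-16.8  -5.1  30.6] mid z 0.91
plate edges 315 260 386 [  0.7  -5.2 -28.8] [ 0.7 -5.1 30.1] mid z 0.67
plate edges 330 260 386 [  8.5  -5.2 -29.2] [ 8.6 -5.1 30.5] mid z 0.67
plate edges 385 263 383 [ 39.1  -5.1 -29.2] [39.2 -5.1 30.5] mid z 0.65
plate edges 400 265 382 [ 48.   -5.1 -28.7] [48.1 -5.1 30.5] mid z 0.9
rail 50 291 353 [0.6307 0.2064] [0.636  0.1624] w 44.3 mid [0.6334 0.1844]
rail 65 291 352 [0.621  0.2054] [0.6263 0.1617] w 44.1 mid [0.6236 0.1836]
rail 80 292 351 [0.6111 0.2038] [0.6163 0.161 ] w 43.1 mid [0.6137 0.1824]
rail 150 292 350 [0.5617 0.199 ] [0.567  0.1547] w 44.6 mid [0.5644 0.1768]
rail 165 292 350 [0.5504 0.1979] [0.5558 0.153 ] w 45.1 mid [0.5531 0.1755]
pin [0.65397653 0.18687277 0.021     ]
8553 [array([0.6054, 0.1823]), array([0.1191, 0.0441]), np.float64(6.5699)]
```

```bash
python3 - <<'E'
from h import *
M=cam("wrist"); W=np.load("W10.npy"); s,p,T=st()
for u,v in [(455,222),(440,228),(420,234),(400,240),(250,280),(235,285),(225,288)]: print((u,v),np.round(W[v,u],3))
o=np.array([.6023,.1811]);a=np.radians(6.4);X=np.array([np.cos(a),np.sin(a)]);Y=np.array([-X[1],X[0]])
for u,v in [(455,222),(250,280)]: print((W[v,u][:2]-o)@X,(W[v,u][:2]-o)@Y)
print("tcp bed",(p[:2]-o)@X,(p[:2]-o)@Y)
t=o+X*(-.052)+Y*.0005; print(t); go(t[0],t[1],.0285,-83.6)
E
```

```text
(455, 222) [0.52  0.061 0.013]
(440, 228) [0.514 0.074 0.016]
(420, 234) [0.508 0.089 0.017]
(400, 240) [0.5   0.104 0.016]
(250, 280) [0.444 0.227 0.003]
(235, 285) [0.437 0.24  0.001]
(225, 288) [0.433 0.249 0.001]
-0.09487184078616394 -0.10972495582381056
-0.15217815993880435 0.06311915929666347
tcp bed -0.10422917029262195 -0.0010000122028201899
[0.55056833 0.1758005 ]
t 17.45 p [0.4988 0.1685 0.1517] yaw -83.05 w 0.0594 F [ 0.2  0.  -2.4] q [ 0.01  0.17 -0.47  1.83  0.08  1.16 -1.93]
turn units 0.09 then xyz units [-2.09  4.93 -0.06]
```

>>> play_rows:
  plan:
    - {"hand": 0,"xyz": [0,0,0],"turn": 0.09}
    - {"hand": 0,"xyz": [-0.5,0.3,-0.06],"turn": 0}
    - {"hand": 0,"xyz": [-0.8,0.7,0],"turn": 0}
    - {"hand": 0,"xyz": [-0.8,0.9,0],"turn": 0}
    - {"hand": 0,"xyz": [0,1.0,0],"turn": 0}

```text
time_s: 17.87
ee_pos: [0.5552, 0.176, 0.0799]
tcp_rot: [-0.113, 2.164, -2.162]
force: [-1.2, -0.4, -2.0]
grip_width: 0.0593
```

>>> play_rows:
  plan:
    - {"hand": 0,"xyz": [0,0.9,0],"turn": 0}
    - {"hand": 0,"xyz": [0,0.6,0],"turn": 0}
    - {"hand": 0,"xyz": [0,0.4,0],"turn": 0}
    - {"hand": 0,"xyz": [0,0,0],"turn": 0}
    - {"hand": 0,"xyz": [0,0,0],"turn": 0}

```text
time_s: 18.28
ee_pos: [0.5511, 0.1765, 0.0325]
tcp_rot: [-0.121, 2.164, -2.164]
force: [0.2, 0.2, -1.9]
grip_width: 0.059
```

```bash
python3 - <<'E'
from h import *
o=np.array([.6023,.1811]);a=np.radians(6.4);X=np.array([np.cos(a),np.sin(a)]);Y=np.array([-X[1],X[0]])
t=o+X*(.004)+Y*.0005; print(t); go(t[0],t[1],.0285,-83.6)
im,d=bot.snapshot("wrist"); cv2.imwrite("pics/w11.png",im[:,:,::-1])
im,d=bot.snapshot("side"); cv2.imwrite("pics/s11.png",cv2.resize(im[120:330,220:500],None,fx=2.8,fy=2.8)[:,:,::-1])
E
```

```text
[0.60621934 0.18204276]
t 18.28 p [0.5511 0.1765 0.0325] yaw -83.61 w 0.059 F [ 0.2  0.2 -1.9] q [-0.03  0.4  -0.43  1.82  0.2   0.96 -2.  ]
turn units -0.0 then xyz units [-2.21  0.16  0.03]
```

View pics/w11.png

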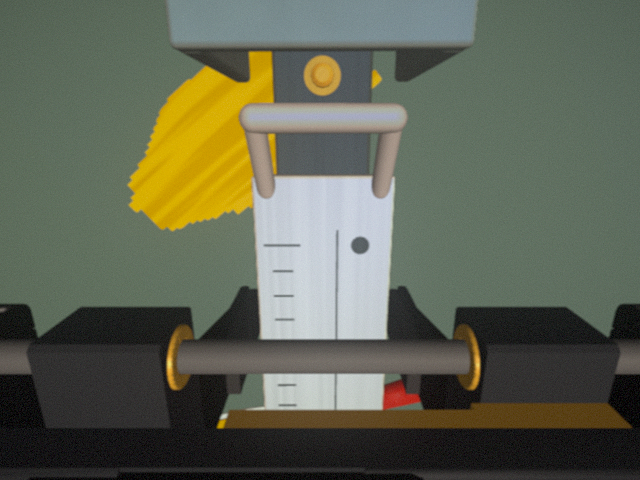

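View pics/s11.png

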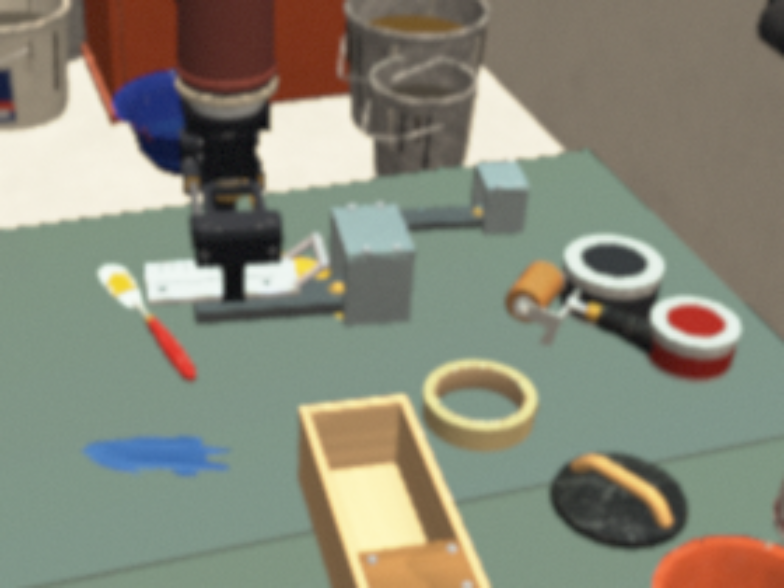

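```bash
python3 - <<'E'
from h import *
m,Rm,t=cam("wrist"); print(-t@Rm, st()[1])
E
```

```text
[0.6330247  0.18540113 0.1957691 ] [0.55197278 0.17700111 0.03368507]
```

>>> play_rows:
  plan:
    - {"hand": 0,"xyz": [-0.3,0.14,0.02],"turn": 0}
    - {"hand": 0,"xyz": [-0.4,0,0],"turn": 0}
    - {"hand": 0,"xyz": [-0.4,0,0],"turn": 0}
    - {"hand": 0,"xyz": [0,0,0],"turn": 0}

```text
time_s: 18.72
ee_pos: [0.5813, 0.1795, 0.0294]
tcp_rot: [-0.118, 2.164, -2.162]
force: [-0.1, -1.1, -2.9]
grip_width: 0.0591
```

>>> play_rows:
  plan:
    - {"hand": 0,"xyz": [-0.4,0,0],"turn": 0}
    - {"hand": 0,"xyz": [-0.4,0,0],"turn": 0}
    - {"hand": 0,"xyz": [-0.3,0,0],"turn": 0}
    - {"hand": 0,"xyz": [0,0,0],"turn": 0}
    - {"hand": 0,"xyz": [0,0,0],"turn": 0}

```text
time_s: 19.13
ee_pos: [0.6059, 0.1826, 0.0285]
tcp_rot: [-0.122, 2.164, -2.164]
force: [-0.8, 0.2, -2.5]
grip_width: 0.0592
```

```bash
python3 - <<'E'
from h import *
go(.6062,.1820,.019,-83.6)
im,d=bot.snapshot("wrist"); cv2.imwrite("pics/w12.png",im[:,:,::-1])
im,d=bot.snapshot("side"); cv2.imwrite("pics/s12.png",cv2.resize(im[120:330,220:500],None,fx=2.8,fy=2.8)[:,:,::-1])
E
```

```text
t 19.13 p [0.6059 0.1826 0.0285] yaw -83.58 w 0.0592 F [-0.8  0.2 -2.5] q [-0.05  0.5  -0.41  1.69  0.23  1.   -1.99]
turn units 0.0 then xyz units [-0.01  0.38  0.03]
```

View pics/w12.png

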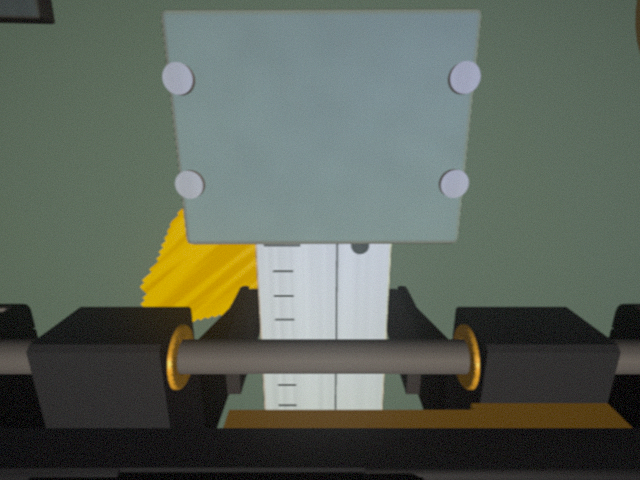

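View pics/s12.png

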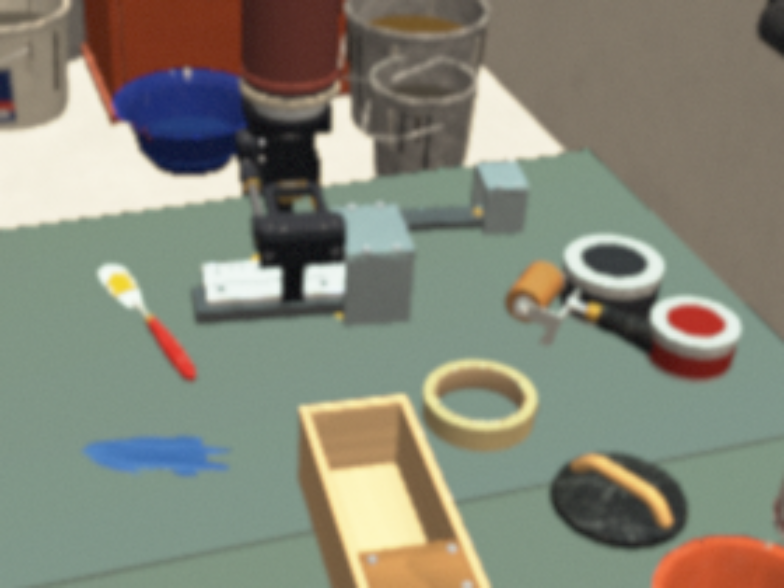

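```bash
python3 - <<'E'
from h import *
M=cam("wrist"); s,p,T=st(); print(p)
C=[(164,12),(480,11),(459,242),(188,242)]
Q=np.array([back(M,*c,.081) for c in C]); print(Q.round(4)); c=Q.mean(0)[:2]
d=((Q[0]+Q[1])-(Q[2]+Q[3]))[:2]; a=np.arctan2(d[1],d[0]); print(c,np.degrees(a),np.linalg.norm(d)/2, np.linalg.norm(Q[0]-Q[1]),np.linalg.norm(Q[2]-Q[3]))
X=np.array([np.cos(a),np.sin(a)]);X=np.array([np.cos(np.radians(6.4)),np.sin(np.radians(6.4))]);Y=np.array([-X[1],X[0]])
o=c-.083*X; print("origin",o,"tcp in bed",(p[:2]-o)@X,(p[:2]-o)@Y)
E
```

```text
[0.60524986 0.18258024 0.02862241]
[[0.7105 0.2347 0.081 ]
 [0.7198 0.1544 0.081 ]
 [0.6585 0.1463 0.081 ]
 [0.6493 0.2283 0.081 ]]
[0.68451543 0.19090626] 6.798628124556378 0.06165062113672364 0.08091564077060996 0.08252850205472691
origin [0.60203269 0.18165434] tcp in bed 0.0033003262400377853 0.0005615207356751868
```

>>> play_rows:
  plan:
    - {"hand": 0,"xyz": [0,0.1,0],"turn": 0}
    - {"hand": 0,"xyz": [0,0.15,0],"turn": 0}
    - {"hand": 0,"xyz": [0,0.12,0],"turn": 0}
    - {"hand": 0,"xyz": [0,0,0],"turn": 0}
    - {"hand": 0,"xyz": [0,0,0],"turn": 0}

```text
time_s: 19.65
ee_pos: [0.6054, 0.1824, 0.0192]
tcp_rot: [-0.122, 2.164, -2.164]
force: [-0.6, -0.2, -1.9]
grip_width: 0.0593
```

>>> play_rows:
  plan:
    - {"hand": 0,"xyz": [0,0.03,0],"turn": 0}
    - {"hand": 0,"xyz": [0,0,0],"turn": 0}
    - {"hand": 0.75,"xyz": [0,0,0],"turn": 0}
    - {"hand": 0.85,"xyz": [0,0,0],"turn": 0}
    - {"hand": 1.0,"xyz": [0,0,0],"turn": 0}

```text
time_s: 20.07
ee_pos: [0.6061, 0.1827, 0.0192]
tcp_rot: [-0.121, 2.164, -2.163]
force: [0.5, 1.1, -0.4]
grip_width: 0.0715
```

>>> play_rows:
  plan:
    - {"hand": 1.0,"xyz": [0,0,0],"turn": 0}
    - {"hand": 1.0,"xyz": [0,0,0],"turn": 0}
    - {"hand": 1.0,"xyz": [0,0,0],"turn": 0}

```text
time_s: 20.32
ee_pos: [0.6058, 0.1825, 0.0189]
tcp_rot: [-0.121, 2.164, -2.164]
force: [-0.3, 0.7, -0.6]
grip_width: 0.0852
```

```bash
python3 - <<'E'
from h import *
go(.6062,.1820,.019,-83.6)
im,d=bot.snapshot("wrist"); cv2.imwrite("pics/w13.png",im[:,:,::-1])
E
```

```text
t 20.32 p [0.6058 0.1825 0.0189] yaw -83.58 w 0.0852 F [-0.3  0.7 -0.6] q [-0.05  0.51 -0.4   1.69  0.23  0.99 -1.99]
turn units 0.0 then xyz units [-0.01 -0.    0.02]
```

View pics/w13.png

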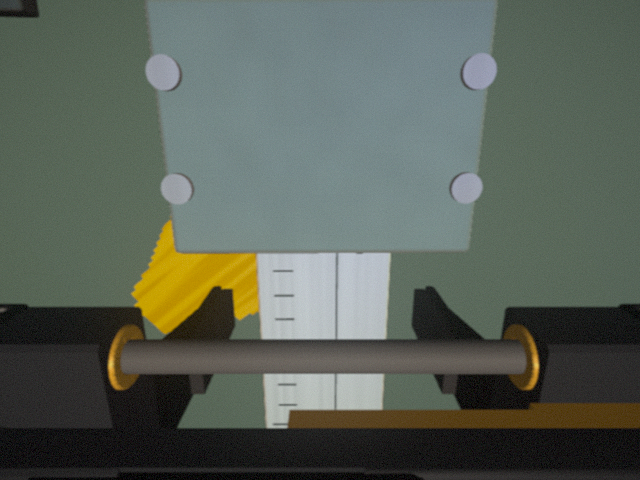

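Released, with both fingers clear of the plate. I'll retreat straight up, then back, so the cameras can see the result.

>>> play_rows:
  plan:
    - {"hand": 1.0,"xyz": [0,-0.4,0],"turn": 0}
    - {"hand": 1.0,"xyz": [0,-0.8,0],"turn": 0}
    - {"hand": 1.0,"xyz": [0,-1.0,0],"turn": 0}
    - {"hand": 1.0,"xyz": [0,-1.0,0],"turn": 0}
    - {"hand": 1.0,"xyz": [0,-1.0,0],"turn": 0}

```text
time_s: 20.78
ee_pos: [0.6056, 0.1826, 0.1257]
tcp_rot: [-0.121, 2.164, -2.163]
force: [0.4, -0.3, -0.3]
grip_width: 0.087
```

>>> play_rows:
  plan:
    - {"hand": 1.0,"xyz": [0.6,-0.8,0],"turn": 0}
    - {"hand": 1.0,"xyz": [1.0,-0.4,0],"turn": 0}
    - {"hand": 1.0,"xyz": [1.0,-0.4,0],"turn": 0}
    - {"hand": 1.0,"xyz": [1.0,0,0],"turn": 0}
    - {"hand": 1.0,"xyz": [0.7,0,0],"turn": 0}

```text
time_s: 21.2
ee_pos: [0.4974, 0.1707, 0.1653]
tcp_rot: [-0.12, 2.163, -2.163]
force: [0.5, 0.1, -0.7]
grip_width: 0.0868
```

>>> play_rows:
  plan:
    - {"hand": 1.0,"xyz": [0,0,0],"turn": 0}
    - {"hand": 1.0,"xyz": [0,0,0],"turn": 0}
    - {"hand": 1.0,"xyz": [0,0,0],"turn": 0}

```text
time_s: 21.45
ee_pos: [0.4996, 0.1705, 0.1645]
tcp_rot: [-0.12, 2.163, -2.163]
force: [0.8, 0.4, 0.2]
grip_width: 0.0873
```

```bash
python3 - <<'E'
from h import *
M=cam("wrist"); im,d=bot.snapshot("wrist"); cv2.imwrite("pics/w14.png",im[:,:,::-1]); np.save("W14.npy",cloud(d,M))
im,d=bot.snapshot("side"); cv2.imwrite("pics/s14.png",cv2.resize(im[150:290,270:400],None,fx=4.2,fy=4.2,interpolation=cv2.INTER_CUBIC)[:,:,::-1])
im,d=bot.snapshot("top"); cv2.imwrite("pics/t14.png",im[:,:,::-1])
s,p,T=st(); print(p,s["time_s"])
E
```

```text
[0.49955715 0.17056103 0.16379712] 21.6
```

View pics/w14.png

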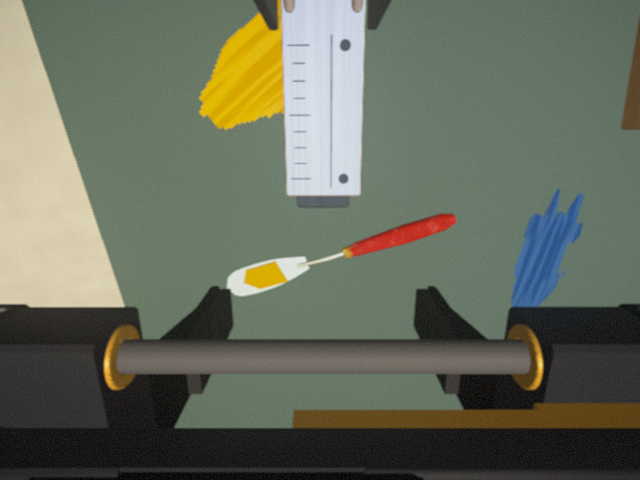

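View pics/s14.png

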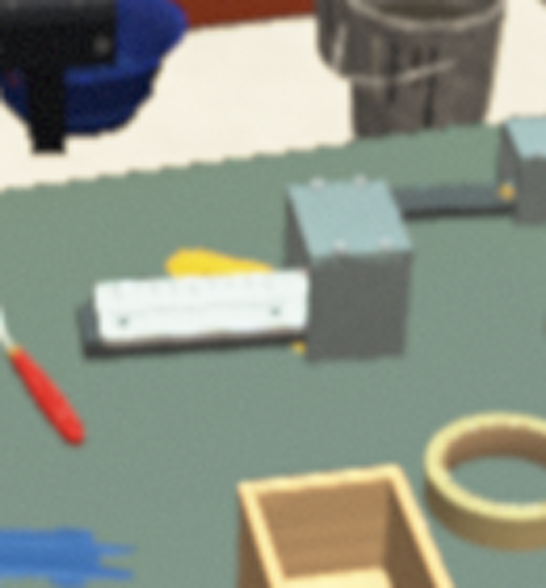

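View pics/t14.png

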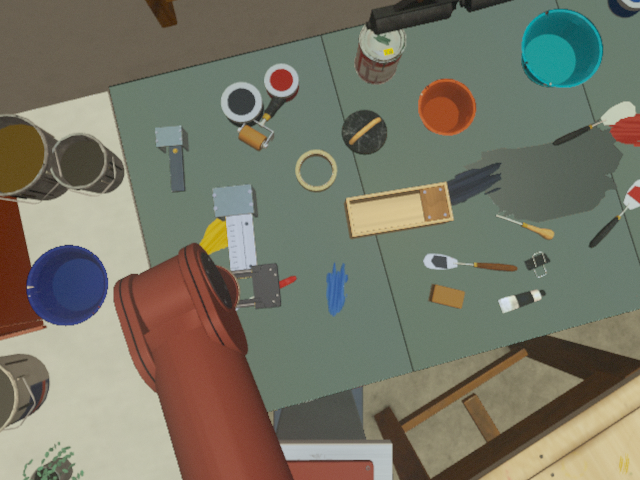

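```bash
python3 - <<'E'
from h import *
M=cam("wrist"); im=cv2.imread("pics/w14.png"); W=np.load("W14.npy")
a=np.radians(6.4);X=np.array([np.cos(a),np.sin(a)]);Y=np.array([-X[1],X[0]])
pe=np.mean([back(M,288,195.5,.024),back(M,361,195,.024)],0)[:2]; re=np.mean([back(M,298,207,.016),back(M,349,207,.016)],0)[:2]
print("plate end - rail end along X (home 15mm):",(pe-re)@X*1000,"lateral",(pe-re)@Y*1000)
hsv=cv2.cvtColor(im,cv2.COLOR_BGR2HSV); m=(hsv[...,1]<45)&(hsv[...,2]>150); mid=[];
for v in range(30,190,10):
    u=np.nonzero(m[v,275:375])[0]+275; mid.append(((back(M,u.min()-.5,v,.024)+back(M,u.max()+.5,v,.024))/2)[:2])
mid=np.array(mid); k=np.polyfit(mid[:,0],mid[:,1],1); print("yaw",np.degrees(np.arctan(k[0])),"mid y at .602:",np.polyval(k,.602),"bed .1811-.1817")
m2=np.zeros_like(m); m2[20:190,292:355]=1; w=W[m2]; c,*_=np.linalg.lstsq(np.c_[w[:,:2]-w[:,:2].mean(0),np.ones(len(w))],w[:,2],rcond=None); print("tilt,z",c)
o=np.array([.6022,.1813]); print("plate centre x in bed (via end):",((pe-o)@X+.07)*1000)
E
```

```text
plate end - rail end along X (home 15mm): 11.257002869658923 lateral -0.792545769819382
yaw 6.240386913337216 mid y at .602: 0.18122030799552033 bed .1811-.1817
 ** On entry to DLASCL parameter number  4 had an illegal value
 ** On entry to DLASCL parameter number  4 had an illegal valueTraceback (most recent call last):
  File "<stdin>", line 10, in <module>
    x, resids, rank, s = _umath_linalg.lstsq(a, b, rcond,
                         ~~~~~~~~~~~~~~~~~~~^^^^^^^^^^^^^
                                             signature=signature)
                                             ^^^^^^^^^^^^^^^^^^^^
    raise LinAlgError("SVD did not converge in Linear Least Squares")
numpy.linalg.LinAlgError: SVD did not converge in Linear Least Squares
```

```bash
python3 - <<'E'
from h import *
W=np.load("W14.npy"); w=W[20:190,292:355].reshape(-1,3); w=w[~np.isnan(w).any(1)]; w=w[w[:,2]<.05]
c,*_=np.linalg.lstsq(np.c_[w[:,:2]-w[:,:2].mean(0),np.ones(len(w))],w[:,2],rcond=None); print("tilt,z",len(w),c)
im,d=bot.snapshot("top"); W=cloud(d,cam("top"))
for q in ["tape","sanding"]:
    for r in bot.silhouettes("top",q)[:2]: print(q,r["p"],r["location"],np.nanmedian(W[r["mask"]],0))
E
```

```text
tilt,z 10672 [0.00051047 0.0002173  0.0237848 ]
tape 0.8 [311.9, 154.8] [0.76464886 0.01511384 0.02247132]
sanding 0.89 [447.3, 295.4] [ 0.47733855 -0.27936475  0.02839247]
```

The plate is flat, with its top at 23.8 mm against a nominal 24 mm, so the pin must be pressed. I'll hand the job in.

```bash
python3 -c "
from workcell import bot
print(bot.finish_job())"
```

```text
the job is handed in; nothing more can be done
None
```

I got the template out of the bin, laid it flat on the open bench, and put it in the larger checking bed. I handed the job in about 22 s into the 70 s allowed. It is released there, and the arm is clear of it.

- **Out of the bin:** I held the bar at 10 N and lifted straight up. The plate tilted and came clear of the lip. I then lowered it so the plain end touched first, laid it flat bar side up, and let go.
- **Into the bed:** I took it again by its two long sides, carried it in above the pin with the bar end under the bridge, lowered it and let go.

Last checks, from the wrist camera:

| Check | Measured | Allowed |
|---|---|---|
| Distance short of home | about 4 mm | 10 mm |
| Sideways offset | 1 mm or less | 6 mm |
| Out of straight | about 0.2° | 0.12 rad (about 7°) |
| Tilt | under 0.001 rad | 0.06 rad |
| Plate top height | 23.8 mm (24 mm nominal) | ±3 mm |

- **Not quite against the stop:** the template stops about 4 mm short of home, so it is not touching the end stop. The top camera put the bed about 2 mm nearer the robot than the wrist camera did; by that measure it is about 2 mm short.
- **Pin:** I could not see the pin under the bridge. I take it as pressed because the plate lies flat at rail height over it.
- **Tape and sanding block:** both look where they were in the pictures, and the sanding block measures the same as at the start. I had no depth position of the tape from the start to compare.
- **Failed check:** one tilt calculation failed because of missing depth readings. I repeated it without them, and the tilt above is from that run.

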